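Unlock the sample rocker and load it in balance

ROBOT

A 6-joint arm with a two-finger parallel gripper is mounted at the origin on the work surface. World frame = base frame: x ahead of the robot, y to its left, z up, the work surface at z = 0. Lengths are in mm, angles in rad, forces in N, time in s.
With the tool pointing down it reaches from about 350 to 775 mm from the base axis. Payload 7.3 kg.
Tool frame: the origin (TCP) lies at the very end of the fingers, on their centre line; the grasp point (between the pads) lies 19 mm behind it (bot.tcp_to_grasp is the distance from the TCP to the grasp point, in mm); z points along the fingers, y is the direction in which the jaws open and shut (so a half turn about z gives the same grasp; the last joint's range is limited). The gripper opens to 92 mm and grips with 3 to 60 N. Pads are 19 mm wide; open, the fingers measure 130 mm over their backs; the gripper's body (75 mm by 190 mm) begins 47 mm behind the grasp point.
Start: joints at [-1.404, 0.342, 1.524, -0, 1.275, -0.146], TCP at [161.578, -499.537, 226.741] pointing down, gripper open.
Joint ranges: [-2.53, 2.53], [-0.77, 2.02], [0.04, 2.7], [-1, 4.14], [0.28, 2.66], [-3.11, 3.11]. Speed limits (rad/s): [2.57, 2.57, 3.14, 3.14, 3.14, 3.14].

INTERFACE

Orientations are given as [roll, pitch, yaw] about the fixed x, y, z axes, in that order (R = Rz(yaw) Ry(pitch) Rx(roll)).
In Python, from plant import bot gives the robot as it stands. The module is installed in compiled form; this text tells all that it offers.
- The arm moves only by the tool carry_out, never from a script. Its argument "motion" is a list of rows, each a list of 5 numbers: the closure, from 0 (fully open) to 1 (shut), then the shift along the tool's x, y, z in mm, then the turn about the tool's z in degrees. In form: [[claw, dx, dy, dz, spin], ...]. A call has 1 to 10 rows; each row is the pose to reach, as a shift and turn from the pose measured when the call began, along the tool's axes at that moment; what a row does not reach only later rows make up. A row lasts 1/8 s, in which the tool goes at most 62.5 mm and 10.7 degrees, less where a joint would pass 70% of its speed; a pose out of reach is approached as far as the arm can. A call with a gripper value outside its range is refused whole. The fingers move at their own pace and stop on an object; the grip force is fixed at half the most. Time passes only in rows, so rows that repeat a pose let the fingers close. It gives the time, the measured TCP pose, the force and the opening at its end, in the units of the state.
- bot.get_obs(): the state, without advancing time (a new reading comes with each control period).
- bot.capture(name): name is "scene" or "top" or "wrist"; returns a dict with "color" (420x560x3 uint8, red, green, blue), "depth" (420x560 float32, mm along the optical axis (not along the pixel's ray), 0 where there is no reading), "K" (3x3 intrinsics, pixels), "camera_from_world" (4x4, takes a point from world to camera coordinates). Camera axes: x right, y down, z forward; pixel columns grow to the right and rows downward; lengths in mm; the calibration is good to about 2 mm. A picture is of the moment at which its call begins.
- bot.close_job(): hands the job in, once; it reports no verdict.
The state is a dict: "time": time; "joint_positions": joint angles; "dq": joint speeds; "tau": joint torques, N m; "tool_pos": TCP position; "tcp_rot": TCP orientation; "contact_force": force on the tool from outside, world axes, zero at the start; "moment": the same for the moment, N m; "grip_width": finger opening in mm.
Only numpy, scipy, OpenCV 4.12 (cv2) and the standard library are available. Lean on these libraries where they do the work, as an engineer would, in place of code of your own. Each camera call takes 0.05 s, during which the arm holds its last target.

TASK

Get the rocker ready for a run: first use the hook tool to catch the loop of the transit plug and draw it up out of the deep bore, leave the plug in the steel dish, and only then load every sample jar on the table upright into the two channels of the pivoting tray, so shared out by weight that the tray stays level (a small jar weighs half as much as a big one). Never let the tray tip down near its stops while you load it; finish with the hook tool standing back in its block, and leave the other things on the table alone.

Things in the scene. Friction and masses are not known exactly. Their poses are not given: they have to be found in the camera images.
- hook_grip (a point): Hook tool, used upright (z up): centre of its wooden handle (18 x 18 mm, faces along the tool's x and y, 55 mm tall). A black collar plate (36 mm in x, 60 mm in y, 6 mm thick) lies under the handle, its underside 33.5 mm below this point; a 6 mm steel rod runs from it straight down below the handle's centre.
- hook_toe (a point): Point on the hook tool's level toe: the rod bends at 113.5 mm below hook_grip into a 6 mm thick toe pointing along the tool's +y, its end (curled up 4 mm) 16 mm from the rod's axis, 19 mm with its round end. This point is on the toe's centre line, 10 mm from the rod's axis.
- slot_top (a point): Fixed wooden block (60 x 80 mm, 95 mm tall) where the hook tool stands at the start, collar on the block's top, rod and toe hanging in a slot 14 mm wide (x), 34 mm long (y). The point: top face, where the rod's axis belongs, toe to the block's +y (slot: 9 mm from here to -y, 25 mm to +y). hook_grip is 33.5 mm above it when put away.
- plug_loop (a point): Transit plug, standing in the bore at the start: aluminium disc (49 mm across, 20 mm tall) with an upright loop of 4 mm wire on top. The point: middle of the loop's opening, 32.5 mm above the underside. The opening is 22 mm wide along the plug's x, from 20 to 43 mm above the underside, passed through along the plug's y from either side.
- bore_mouth (a point): Centre of the mouth (top rim, 100 mm above the table) of the round upright bore on the side of the rocker: 54 mm inner and 68 mm outer diameter, floor 95 mm below this point. Axes are those of the rocker.
- dish: Fixed square steel dish, 110 x 110 mm, rim 22 mm high, walls 4 mm, floor about 4 mm thick; the origin is the centre of its underside on the table.
- tray_mid (a point): Rocker's pivoting aluminium tray: middle of its floor (212 mm along its x, 252 along its y, 90 mm above the table when level). It tips about its x axis, 5 mm below this point; z is its upward normal. Two rubber-lined channels along x, centred at y = +90 and -90 mm, 60 mm wide, 200 long, walls 4 mm high, each take 3 jars at x = -60, 0, +60 mm.
- tray (a joint): Tip of the tray in rad: 0 level, positive when its +y side is up; stops at +-0.22. A weak spring (2.2 N m per rad) draws it level: one big jar in a channel tips it about 0.09, a small one 0.045, two big jars on one side alone nearly to the stop. It tips freely with the plug in or out (the plug locks the drive only). The strip between the channels is not for jars.
- big_1_mid (a point): A big sample jar, a plain amber cylinder with paper label and black lid, 52 mm in diameter, 46 mm tall, 200 g; the point is its centre, half-way up. Absent in some starts.
- big_2_mid (a point): A big sample jar, a plain amber cylinder with paper label and black lid, 52 mm in diameter, 46 mm tall, 200 g; the point is its centre, half-way up. Absent in some starts.
- big_3_mid (a point): A big sample jar, a plain amber cylinder with paper label and black lid, 52 mm in diameter, 46 mm tall, 200 g; the point is its centre, half-way up. Absent in some starts.
- big_4_mid (a point): A big sample jar, a plain amber cylinder with paper label and black lid, 52 mm in diameter, 46 mm tall, 200 g; the point is its centre, half-way up. Absent in some starts.
- small_1_mid (a point): A small sample jar, a plain amber cylinder with paper label and black lid, 42 mm in diameter, 40 mm tall, 100 g (half a big one); the point is its centre, half-way up.
- small_2_mid (a point): A small sample jar, a plain amber cylinder with paper label and black lid, 42 mm in diameter, 40 mm tall, 100 g (half a big one); the point is its centre, half-way up.
- wood_disc: Bystander: loose wooden disc, 60 mm across, 14 mm thick; origin at its underside. To be left alone.
- tape_roll: Bystander: loose roll of paper tape, 84 mm across, 20 mm tall; origin at its underside. To be left alone.
- brush: Bystander: loose brush, 170 mm long, lying; origin at its underside. To be left alone.
- screwdriver: Bystander: loose screwdriver, 170 mm long, lying; origin at its underside. To be left alone.
- core_mount: Bystander: loose wooden strip with a wood core, 20 x 160 x 12 mm; origin at its underside. To be left alone.
- mug: Bystander: loose white mug, 80 mm across, 90 mm tall; origin at its underside. To be left alone.
- hook: The hook tool as a whole, about 90 g; its origin is on the rod's axis at the underside of the collar, 33.5 mm below hook_grip.
- plug: The transit plug as a whole, about 120 g, 47 mm high with its loop; its origin is the centre of its underside.
Mind the look-alikes: they are no part of the job. What is meant by the hook is not yellow, and is the larger of those in its own colour.

How it is judged:
By the outcome, as a careful person would: the job done as asked, in the order asked, and still so for the second after the job is handed in, with the robot touching nothing.
Of big_1, big_2, big_3, big_4 only 2 to 4 are there at a start; the rules pass over those that are not, and their reading is None.
At some moment in a run one of big_1, big_2, big_3, big_4, small_1, small_2 may be knocked a few centimetres aside while the robot is not near it.
It also fails if it takes over 210 s, if anything falls off the work surface, if the arm or the gripper's body presses on something with over 40 N, if the wrist force passes 120 N, or if a joint passes its speed limit or range.

## Working session

There is one attempt and no reset: what is moved stays moved. The work goes in short steps, Python scripts to look and compute and a tool call to move; the robot and the scene stay as the last step left them, time stands still between calls to the robot, and variables do not carry over. Pictures are saved under pics/ and viewed, and the job is handed in when it is done.

Besides the shell and the picture viewer there is one more tool, called after "Call:" by a JSON object that holds its "method" and its "body". carry_out: Moves the arm, as the interface text tells. Its arguments: {"type":"object","properties":{"motion":{"type":"array","items":{"type":"array","items":{"type":"number"}}}},"required":["motion"]}

```bash
mkdir -p pics; ls; cat > h.py <<'E'
import numpy as np, cv2
from plant import bot
def snap(name,tag):
    c=bot.capture(name)
    cv2.imwrite(f'pics/{tag}.png',c['color'][:,:,::-1])
    np.savez(f'pics/{tag}.npz',**c)
    return c
def load(tag): return dict(np.load(f'pics/{tag}.npz'))
def ray(c,u,v):
    T=np.array(c['camera_from_world']);R=T[:3,:3];t=T[:3,3]
    o=-R.T@t; d=R.T@np.linalg.inv(c['K'])@np.array([u,v,1.0]); return o,d
def onz(c,u,v,z):
    o,d=ray(c,u,v); return o+d*(z-o[2])/d[2]
def proj(c,p):
    T=np.array(c['camera_from_world']); q=T[:3,:3]@np.array(p,float)+T[:3,3]; q=c['K']@q; return q[:2]/q[2]
def dep(c,u,v):
    o,d=ray(c,u,v); return o+d*float(c['depth'][int(round(v)),int(round(u))])
def cloud(c):
    d=c['depth'].astype(float);vv,uu=np.mgrid[0:d.shape[0],0:d.shape[1]]
    T=np.array(c['camera_from_world']);R=T[:3,:3];t=T[:3,3]
    P=np.stack([uu,vv,np.ones_like(uu)],-1)@np.linalg.inv(c['K']).T*d[...,None]
    W=(P-t)@R; W[d==0]=np.nan; return W
def rpyR(r):
    a,b,g=r;c,s=np.cos,np.sin
    return np.array([[c(g),-s(g),0],[s(g),c(g),0],[0,0,1]])@np.array([[c(b),0,s(b)],[0,1,0],[-s(b),0,c(b)]])@np.array([[1,0,0],[0,c(a),-s(a)],[0,s(a),c(a)]])
E
python3 - <<'E'
from h import *
o=bot.get_obs()
for k,v in o.items(): print(k,np.round(v,3))
print(bot.tcp_to_grasp)
for n in ['scene','top','wrist']:
    c=snap(n,n+'0'); T=c['camera_from_world']; print(n,np.round(-T[:3,:3].T@T[:3,3]),np.round(T[:3,:3],2).tolist(),c['K'][0,0])
E
```

```text
pics
time 0.0
joint_positions [-1.404  0.343  1.525 -0.     1.275 -0.146]
dq [-0.002 -0.002 -0.     0.001 -0.002 -0.   ]
tau [ 3.0000e-03 -4.3124e+01 -2.4422e+01  7.2000e-02  5.6000e-02 -0.0000e+00]
tool_pos [ 161.52  -499.107  226.056]
tcp_rot [-3.14  -0.     0.313]
contact_force [ 0.342  0.247 -0.236]
moment [ 0.007  0.039 -0.036]
grip_width 91.757
18.8
scene [1075.  693.  873.] [[-0.81, 0.59, -0.01], [0.4, 0.53, -0.75], [-0.44, -0.6, -0.66]] 410.1429452601244
top [ 459.   -0. 1431.] [[0.02, -1.0, 0.01], [-1.0, -0.02, -0.1], [0.1, -0.01, -1.0]] 470.6461403207103
wrist [ 241. -473.  384.] [[0.31, -0.95, -0.0], [-0.91, -0.29, 0.31], [-0.29, -0.09, -0.95]] 293.4992640883114
```

View pics/scene0.png

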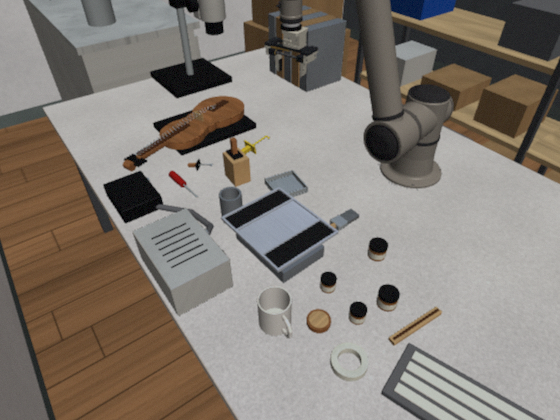

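View pics/top0.png

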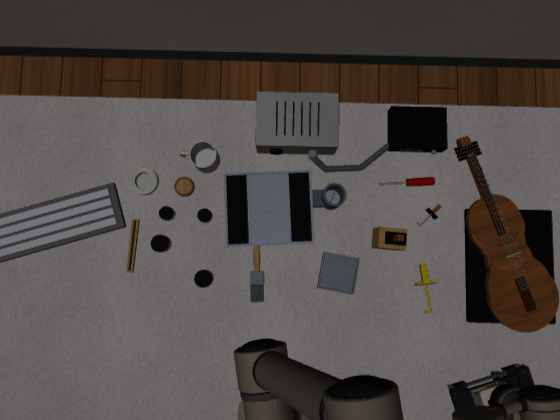

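View pics/wrist0.png

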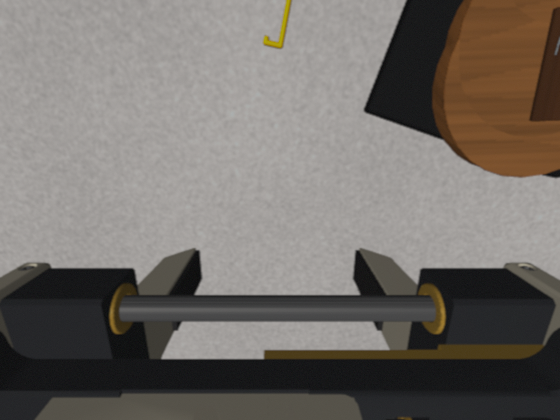

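```bash
python3 - <<'E'
from h import *
c=load('top0');i=c['color'][:,:,::-1]
a=cv2.resize(i[190:320,300:450],None,fx=5,fy=5,interpolation=cv2.INTER_CUBIC);cv2.imwrite('pics/t1.png',a[:600])
a=cv2.resize(i[160:300,140:350],None,fx=3.8,fy=3.8,interpolation=cv2.INTER_CUBIC);cv2.imwrite('pics/t2.png',a)
c=load('scene0');i=c['color'][:,:,::-1]
a=cv2.resize(i[120:270,180:360],None,fx=4,fy=4,interpolation=cv2.INTER_CUBIC);cv2.imwrite('pics/s1.png',a)
E
```

```text
(no output)
```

View pics/t1.png

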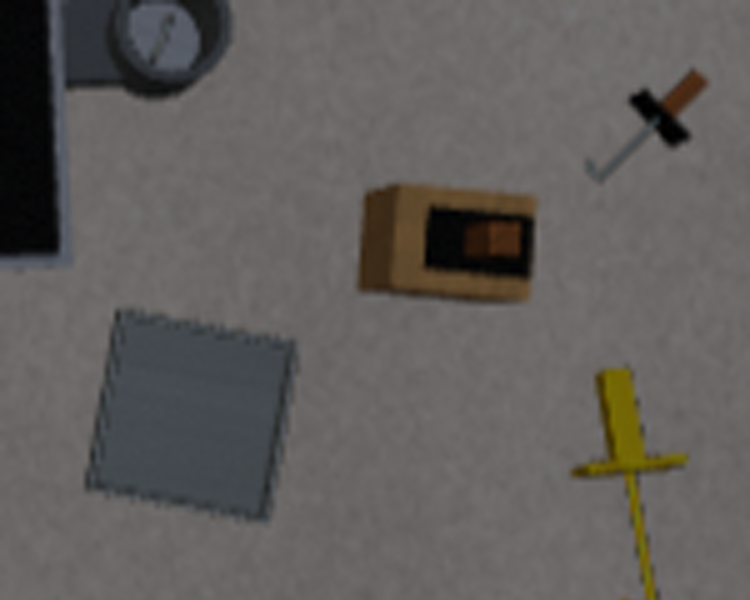

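View pics/t2.png

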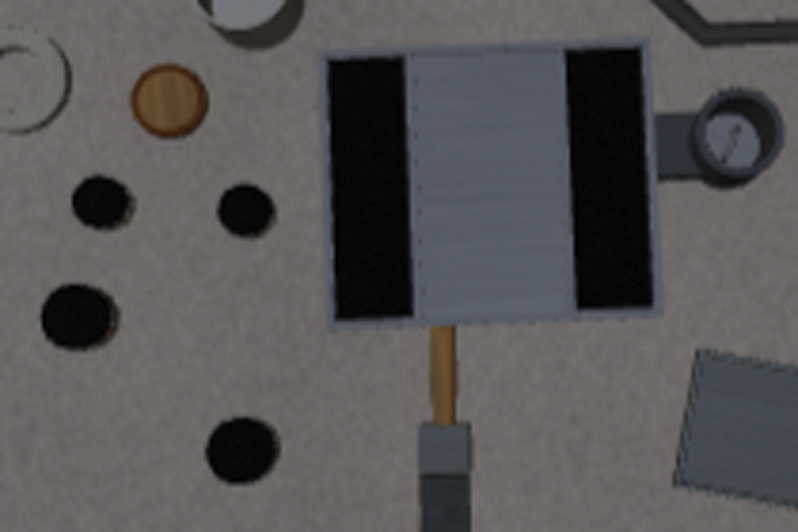

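View pics/s1.png

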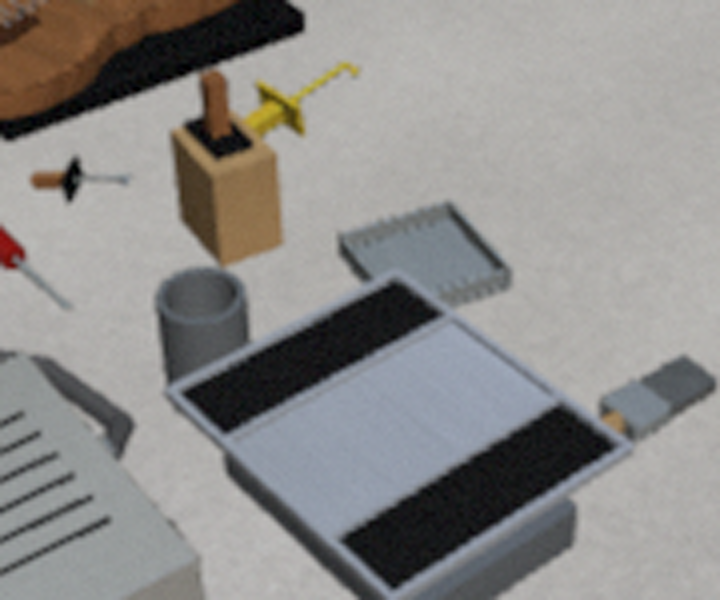

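```bash
python3 - <<'E'
from h import *
c=load('top0');W=cloud(c)
def at(u,v): print((u,v),np.round(W[v,u],1))
for p in [(205,278),(160,243),(167,213),(205,215),(268,208),(238,185),(300,230),(335,196),(338,272),(384,238),(380,238),(397,238),(280,320),(207,155),(297,120),(257,285)]: at(*p)
# jars: z between 30 and 55 near
Z=W[...,2]
m=((Z>25)&(Z<60)).astype(np.uint8)
n,l,s,ce=cv2.connectedComponentsWithStats(m)
for k in range(1,n):
    if s[k,4]>60:
        q=W[l==k]; print(s[k],np.round(np.nanmedian(q,0),1), np.round(np.nanmin(q,0)),np.round(np.nanmax(q,0)))
# block top
for nm,z0,z1,reg in [('block',88,102,(365,415,220,260)),('tray',80,102,(215,320,160,255)),('collar',97,106,(365,415,220,260)),('handle',140,170,(365,415,220,260)),('bore',90,108,(315,350,175,215)),('dishrim',14,30,(310,365,245,300))]:
    u0,u1,v0,v1=reg; q=W[v0:v1,u0:u1].reshape(-1,3); q=q[(q[:,2]>z0)&(q[:,2]<z1)]
    if len(q)<5: print(nm,len(q));continue
    r=cv2.minAreaRect(q[:,:2].astype(np.float32)); print(nm,len(q),np.round(r[0],1),np.round(r[1],1),round(r[2],1),'z',np.median(q[:,2]).round(1),q.mean(0).round(1))
E
```

```text
(205, 278) [396.3 208.7  41.7]
(160, 243) [495.7 345.2  37.9]
(167, 213) [585.1 329.2  34.8]
(205, 215) [581.1 215.6  39.8]
(268, 208) [601.3  28.7  83.1]
(238, 185) [665.4 116.4  89.1]
(300, 230) [539.3 -64.1  91.9]
(335, 196) [ 649.1 -172.1   18.2]
(338, 272) [ 420.4 -184.2   10.1]
(384, 238) [ 521.4 -303.8   93.6]
(380, 238) [ 520.9 -291.3   98.5]
(397, 238) [ 519.5 -326.4  150.8]
(280, 320) [274.5 -13.1   1.5]
(207, 155) [7.703e+02 2.222e+02 7.000e-01]
(297, 120) [856.2 -49.6 105. ]
(257, 285) [377.7  57.4  19.5]
[ 389  106   59   48 2514] [ 855.5 -416.9   48.8] [ 784. -504.   25.] [ 925. -334.   59.]
[ 454  139  105  194 5843] [ 437.8 -674.3   56.6] [ 259. -826.   25.] [ 825. -524.   60.]
[192 145  23  20  86] [781.4 243.2  43.4] [734. 197.  25.] [790. 258.  60.]
[282 150  70  23 381] [ 745.8 -129.1   39.4] [ 720. -219.   25.] [781.  -8.  60.]
[196 155  23  17  64] [720.6 200.1  42.7] [713. 182.  26.] [763. 244.  59.]
[327 188  16  16  95] [ 650.4 -168.1   32. ] [ 626. -188.   25.] [ 669. -146.   59.]
[312 190  26  19 194] [ 636.1 -118.6   39.2] [ 609. -175.   26.] [ 665. -100.   56.]
[159 207  15  14 164] [584.7 331.8  37.9] [564. 313.  26.] [603. 352.  47.]
[197 209  15  14 158] [580.6 218.3  39.3] [560. 198.  26.] [599. 240.  46.]
[151 235  19  18 264] [494.2 344.4  44.7] [469. 320.  25.] [519. 371.  53.]
[194 270  19  18 260] [393.7 213.9  44.6] [370. 190.  26.] [419. 240.  52.]
block 474 [ 521.3 -327.9] [81.9 60.2] 85.6 z 95.0 [ 520.9 -323.5   95.3]
tray 6493 [619.   40.3] [250.4 276.2] 3.5 z 89.7 [600.1  27.4  89.8]
collar 213 [ 521.3 -327.5] [79.7 58.7] 87.4 z 99.8 [ 520.  -329.9   99.9]
handle 47 [ 520.4 -335.3] [17.3 16.7] 77.6 z 154.5 [ 520.1 -334.4  153.7]
bore 181 [ 642.5 -160.6] [64.8 67.1] 46.1 z 98.6 [ 642.4 -160.7   98.4]
dishrim 207 [ 417.7 -184. ] [110.7 110. ] 80.5 z 20.4 [ 416.5 -184.5   20.5]
```

```bash
cat >> h.py <<'E'
def go(x,y,z,yawdeg,claw=None):
    o=bot.get_obs(); R=rpyR(o['tcp_rot']); d=R.T@(np.array([x,y,z])-o['tool_pos'])
    yaw=np.degrees(o['tcp_rot'][2]); s=-(yawdeg-yaw); s=(s+180)%360-180
    n=max(np.abs(np.linalg.norm(d))/62.5,abs(s)/10.7)
    print('t',o['time'],'from',np.round(o['tool_pos'],1),'yaw',round(yaw,1),'rp',np.round(o['tcp_rot'][:2],3),'grip',round(float(o['grip_width']),1),'F',np.round(o['contact_force'],1))
    print('shift',np.round(d,1),'spin',round(s,1),'rows>=',round(n,1))
E
python3 -c "
from h import *
go(520,-334,245,-5)"
```

```text
t 0.15 from [ 161.5 -499.2  226.2] yaw 17.9 rp [-3.14 -0.  ] grip 91.7 F [ 0.3 -0.1  0.3]
shift [391.9 -46.9 -18.7] spin 22.9 rows>= 6.3
```

Call:
{"method": "carry_out", "body": {"motion": [[0,50,-6,-18.7,4],[0,100,-12,-18.7,8],[0,150,-18,-18.7,12],[0,200,-24,-18.7,16],[0,250,-30,-18.7,20],[0,300,-36,-18.7,23],[0,350,-42,-18.7,23],[0,380,-46,-18.7,23],[0,391.9,-46.9,-18.7,22.9],[0,391.9,-46.9,-18.7,22.9]]}}

```text
time: 1.4
tool_pos: [519.8, -334.0, 244.6]
tcp_rot: [-3.14, 0.001, -0.086]
contact_force: [-0.5, 0.7, -0.9]
grip_width: 91.8
```

```bash
python3 - <<'E'
from h import *
go(520,-334,245,-5); snap('wrist','w1'); print(bot.get_obs()['dq'].round(3))
E
```

```text
t 1.4 from [ 519.8 -334.   244.6] yaw -4.9 rp [-3.14e+00  1.00e-03] grip 91.8 F [-0.5  0.7 -0.9]
shift [ 0.2 -0.  -0.4] spin 0.1 rows>= 0.0
[-0.016 -0.011  0.007  0.002  0.     0.   ]
```

View pics/w1.png

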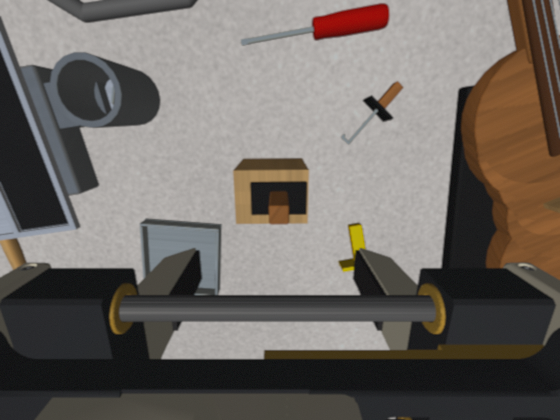

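```bash
python3 - <<'E'
from h import *
c=load('w1');i=c['color'].astype(int)
cv2.imwrite('pics/w1c.png',cv2.resize(c['color'][140:240,215:330,::-1],None,fx=6,fy=6,interpolation=cv2.INTER_NEAREST))
hsv=cv2.cvtColor(c['color'],cv2.COLOR_RGB2HSV)
print(hsv[205,243],hsv[165,270],hsv[190,300],hsv[200,279],hsv[215,279])
g=c['color'].max(-1)
m=((g<30)).astype(np.uint8); m[:,:245]=0;m[:,315:]=0;m[:175]=0;m[225:]=0
ys,xs=np.nonzero(m)
q=np.array([onz(c,x,y,101)[:2] for x,y in zip(xs,ys)],np.float32)
r=cv2.minAreaRect(q);print('collar',r)
print('spans',q.min(0),q.max(0))
E
```

```text
[ 18 118 160] [ 17 124  78] [150   9  27] [ 14 164  67] [ 14 159 128]
collar ((522.3821411132812, -335.1688537597656), (55.55778884887695, 31.836973190307617), 85.08553314208984)
spans [ 504.1424  -363.31992] [ 540.5924  -306.70175]
```

View pics/w1c.png

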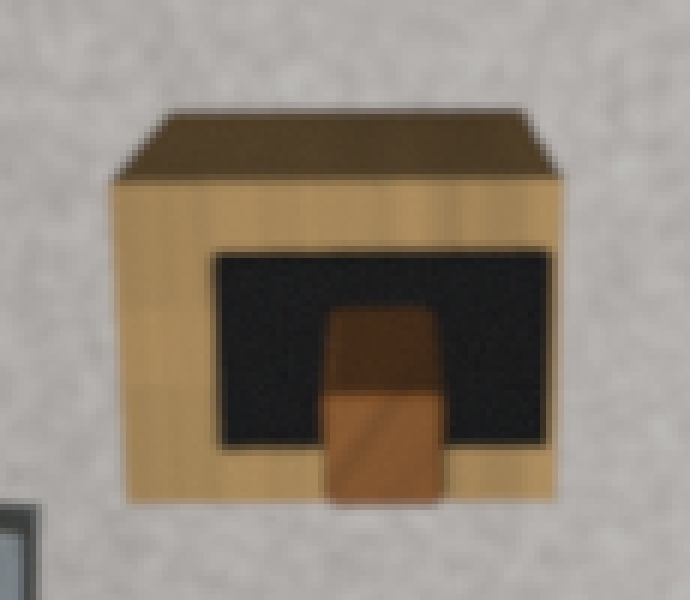

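```bash
python3 - <<'E'
from h import *
c=load('w1')
def quad(pts,z,nm):
    P=np.array([onz(c,215+(x+.5)/6-.5,140+(y+.5)/6-.5,z)[:2] for x,y in pts])
    # order TL TR BR BL ; image left=+y, up=+x
    yd=(P[0]-P[1]+P[3]-P[2]);xd=(P[0]-P[3]+P[1]-P[2])
    print(nm,P.mean(0).round(1),'ydir',np.degrees(np.arctan2(yd[1],yd[0])).round(1),'xdir',np.degrees(np.arctan2(xd[1],xd[0])).round(1),'ly',np.linalg.norm(yd)/2,'lx',np.linalg.norm(xd)/2)
quad([(213,252),(551,252),(548,447),(218,447)],101,'collar')
quad([(111,180),(562,180),(556,502),(126,502)],95,'block')
quad([(323,392),(445,392),(440,507),(328,507)],156,'handle')
E
```

```text
collar [ 521.9 -335.2] ydir 85.1 xdir -4.6 ly 59.09531874160471 lx 35.7054249310637
block [ 522.  -327.3] ydir 85.1 xdir -4.5 ly 79.37705562360114 lx 59.983607451871066
handle [ 521.8 -335.3] ydir 85.1 xdir -4.8 ly 17.22445963653637 lx 17.847942213722167
```

```bash
python3 -c "
from h import *
go(521.9,-335.2,110.5,-4.8)"
```

```text
t 1.45 from [ 519.3 -334.5  244.8] yaw -5.0 rp [-3.14e+00  1.00e-03] grip 91.7 F [-0.   0.2 -0.7]
shift [  2.8   0.7 134.3] spin -0.2 rows>= 2.1
```

Call:
{"method": "carry_out", "body": {"motion": [[0,2.5,0.7,40,0],[0,2.5,0.7,80,0],[0,2.5,0.7,115,0],[0,2.5,0.7,134,0],[0,2.5,0.7,134,0],[1,2.5,0.7,134,0],[1,2.5,0.7,134,0],[1,2.5,0.7,134,0],[1,2.5,0.7,134,0],[1,2.5,0.7,134,0]]}}

```text
time: 2.7
tool_pos: [521.6, -335.2, 110.9]
tcp_rot: [-3.141, 0.001, -0.087]
contact_force: [0.5, -0.6, -0.8]
grip_width: 46.1
```

Call:
{"method": "carry_out", "body": {"motion": [[1,0,0,0,0],[1,0,0,0,0]]}}

```text
time: 2.95
tool_pos: [521.6, -335.1, 110.9]
tcp_rot: [-3.141, 0.001, -0.087]
contact_force: [0.3, 0.6, -0.5]
grip_width: 26.8
```

Call:
{"method": "carry_out", "body": {"motion": [[1,0,0,0,0],[1,0,0,0,0],[1,0,0,0,0],[1,0,0,0,0]]}}

```text
time: 3.45
tool_pos: [521.6, -335.2, 110.8]
tcp_rot: [-3.141, 0.001, -0.087]
contact_force: [0.6, -0.1, -1.2]
grip_width: 18.1
```

Call:
{"method": "carry_out", "body": {"motion": [[1,0,0,-15,0],[1,0,0,-40,0],[1,0,0,-75,0],[1,0,0,-110,0],[1,0,0,-140,0],[1,0,0,-150,0],[1,0,0,-150,0]]}}

```text
time: 4.32
tool_pos: [521.8, -335.3, 261.2]
tcp_rot: [-3.141, 0.0, -0.087]
contact_force: [-0.1, -0.7, -1.4]
grip_width: 18.0
```

```bash
python3 -c "
from h import *
go(555,-165,260,-4.8)"
```

```text
t 4.325 from [ 521.8 -335.3  261.2] yaw -5.0 rp [-3.141  0.   ] grip 18.0 F [-0.1 -0.7 -1.4]
shift [  18.3 -172.5    1.3] spin -0.2 rows>= 2.8
```

Call:
{"method": "carry_out", "body": {"motion": [[1,3,-25,0,0],[1,7,-65,0,0],[1,11,-105,0,0],[1,15,-140,0,0],[1,18,-165,0,0],[1,18,-172,0,0],[1,18,-172,0,0]]}}

```text
time: 5.2
tool_pos: [554.4, -165.0, 260.7]
tcp_rot: [-3.141, 0.002, -0.086]
contact_force: [-0.1, -0.1, -0.9]
grip_width: 18.0
```

```bash
python3 - <<'E'
from h import *
go(555,-165,260,-4.8); c=snap('wrist','w2')
cv2.imwrite('pics/w2b.png',cv2.resize(c['color'][:,:,::-1],None,fx=1.42,fy=1.42,interpolation=cv2.INTER_CUBIC))
print(proj(c,[642.5,-160.7,100]))
E
```

```text
t 5.2 from [ 554.4 -165.   260.7] yaw -4.9 rp [-3.141e+00  2.000e-03] grip 18.0 F [-0.1 -0.1 -0.9]
shift [ 0.6 -0.   0.7] spin -0.1 rows>= 0.0
[265.79914167 113.55256317]
```

View pics/w2b.png

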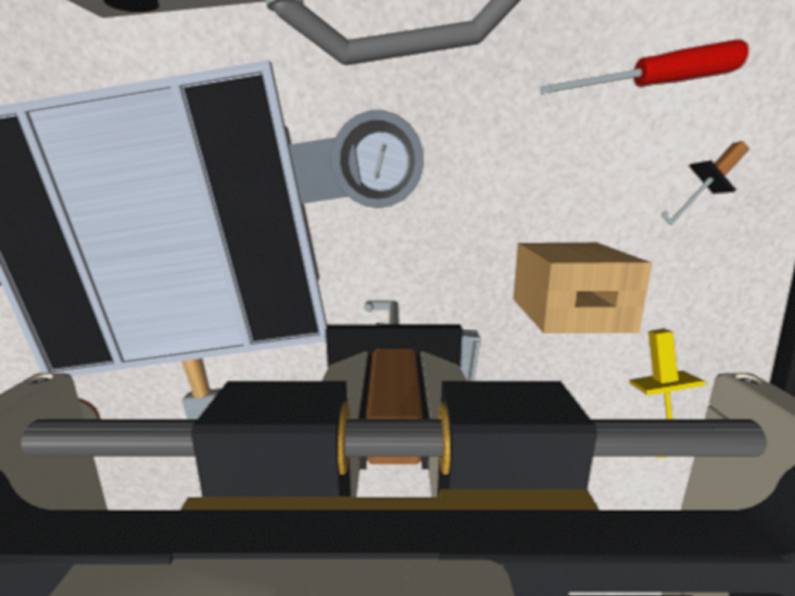

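```bash
python3 - <<'E'
from h import *
c=load('w2')
cv2.imwrite('pics/w2c.png',cv2.resize(c['color'][70:150,230:310,::-1],None,fx=7.5,fy=7.5,interpolation=cv2.INTER_CUBIC))
E
```

```text
(no output)
```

View pics/w2c.png

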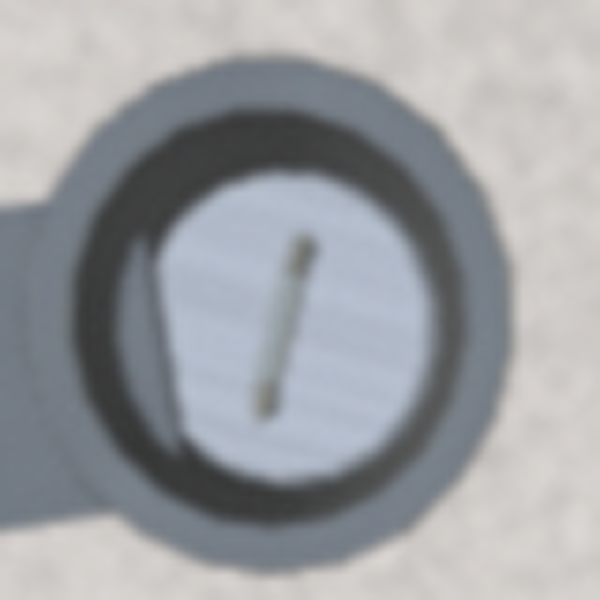

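```bash
python3 - <<'E'
from h import *
c=load('w2')
f=lambda x,y:(230+(x+.5)/7.5-.5,70+(y+.5)/7.5-.5)
P=lambda x,y,z:onz(c,*f(x,y),z).round(1)
print('rim',P(268,316,100),P(72,316,100),P(465,316,100),P(268,108,100),P(268,522,100))
print('disc',P(297,327,25),'edges',P(437,327,25),P(290,170,25),P(290,484,25))
a=P(303,240,50);b=P(264,410,50);print('loop',a,b,(a+b)/2,np.linalg.norm(a-b),np.degrees(np.arctan2(*(a-b)[1::-1])))
# tray edges direction: full px
t=[(266,62),(325,335)]
q=[onz(c,x/1.42,y/1.42,94) for x,y in t];print(q,np.degrees(np.arctan2(*(q[0]-q[1])[1::-1])))
E
```

```text
rim [ 644.3 -160.4  100. ] [ 646.6 -133.7  100. ] [ 642.  -187.2  100. ] [ 670.4 -162.9  100. ] [ 617.1 -157.7  100. ]
disc [ 643.6 -162.3   25. ] edges [ 641.6 -185.9   25. ] [ 668.3 -163.5   25. ] [ 618.1 -158.7   25. ]
loop [ 656.1 -165.1   50. ] [ 631.2 -156.5   50. ] [ 643.65 -160.8    50.  ] 26.34331034627195 -19.053966772543898
[array([713.69363792, -90.28383192,  94.        ]), array([ 508.71643871, -103.13673165,   94.        ])] 3.5879797118680643
```

```bash
python3 - <<'E'
from h import *
c=load('w2');R=rpyR([-3.141,0.001,-0.086]);t=np.array([554.5,-165.0,260.7])
# toe tip in tool: z down: +95.85, -y 16
for d in (0,10,16,19): print(d,proj(c,t+R@np.array([0,-d,95.85])))
cv2.imwrite('pics/w2d.png',cv2.resize(c['color'][195:240,240:290,::-1],None,fx=12,fy=12,interpolation=cv2.INTER_CUBIC))
go(637.2,-179.6,245,41)
E
```

```text
0 [277.25689886 214.1623909 ]
10 [266.25877027 214.16125731]
16 [259.65975799 214.16057715]
19 [256.36021385 214.16023706]
t 5.25 from [ 554.4 -165.7  260.8] yaw -5.0 rp [-3.141e+00  1.000e-03] grip 18.0 F [ 0.5  0.5 -1.4]
shift [83.7  6.6 15.6] spin -46.0 rows>= 4.3
```

View pics/w2d.png

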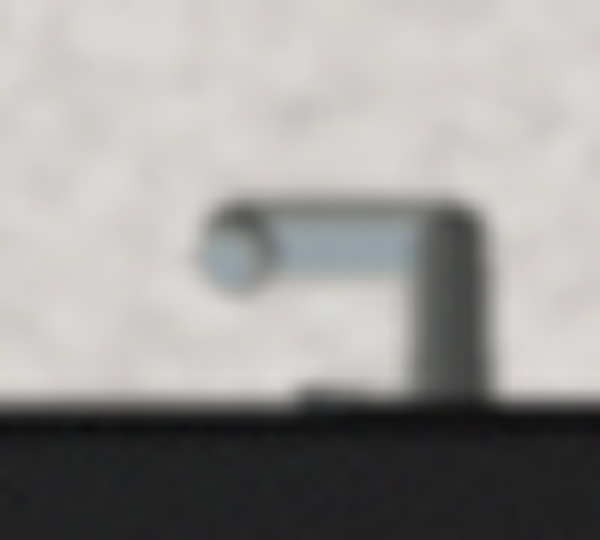

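Call:
{"method": "carry_out", "body": {"motion": [[1,10,1,5,-6],[1,25,2,10,-14],[1,40,3,15,-22],[1,55,4,15,-30],[1,70,5,15,-37],[1,80,6,15,-43],[1,83.7,6.6,15,-46],[1,83.7,6.6,15,-46],[1,83.7,6.6,15,-46]]}}

```text
time: 6.38
tool_pos: [636.8, -180.2, 245.4]
tcp_rot: [-3.14, 0.001, 0.714]
contact_force: [0.2, 0.2, -1.5]
grip_width: 17.5
```

```bash
python3 - <<'E'
from h import *
snap('scene','s3');snap('wrist','w3')
go(637.2,-179.6,130,41)
E
```

```text
t 6.475 from [ 636.9 -179.9  245.7] yaw 41.0 rp [-3.14e+00  1.00e-03] grip 17.6 F [ 0.4  1.  -1.3]
shift [5.000e-01 1.000e-01 1.157e+02] spin -0.0 rows>= 1.9
```

View pics/w3.png

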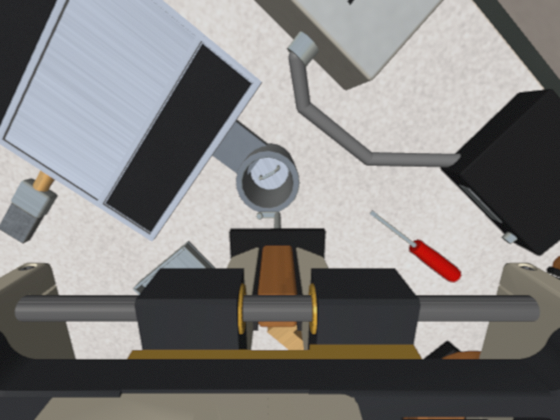

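Call:
{"method": "carry_out", "body": {"motion": [[1,0.5,0,15,0],[1,0.5,0,30,0],[1,0.5,0,45,0],[1,0.5,0,60,0],[1,0.5,0,70,0],[1,0.5,0,75,0],[1,0.5,0,75,0]]}}

```text
time: 7.35
tool_pos: [637.2, -179.5, 170.6]
tcp_rot: [-3.14, 0.001, 0.715]
contact_force: [-0.3, 0.1, -1.5]
grip_width: 17.7
```

```bash
python3 - <<'E'
from h import *
c=snap('wrist','w4')
cv2.imwrite('pics/w4c.png',cv2.resize(c['color'][130:250,200:350,::-1],None,fx=5,fy=5,interpolation=cv2.INTER_CUBIC))
go(637.2,-179.6,130,41)
E
```

```text
t 7.4 from [ 637.4 -179.6  171. ] yaw 41.0 rp [-3.141  0.   ] grip 17.9 F [ 0.3 -0.2 -1. ]
shift [-0.1 -0.1 41. ] spin -0.0 rows>= 0.7
```

View pics/w4c.png

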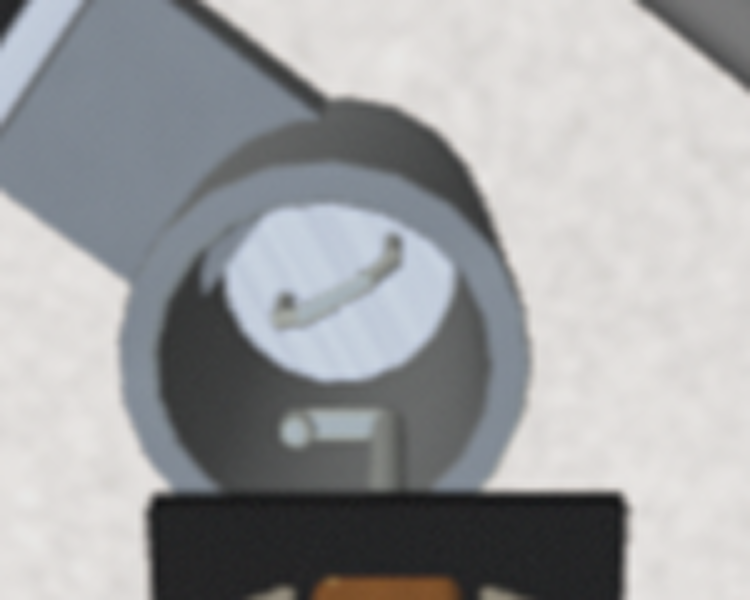

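Toe is inside the bore, clear of the loop. Descend and turn.

Call:
{"method": "carry_out", "body": {"motion": [[1,0,0,12,0],[1,0,0,24,0],[1,0,0,34,0],[1,0,0,41,0],[1,0,0,41,0]]}}

```text
time: 8.02
tool_pos: [637.0, -179.4, 129.2]
tcp_rot: [-3.14, 0.001, 0.715]
contact_force: [0.4, -0.2, -0.8]
grip_width: 18.3
```

```bash
python3 - <<'E'
from h import *
c=snap('wrist','w5')
cv2.imwrite('pics/w5c.png',cv2.resize(c['color'][130:250,200:350,::-1],None,fx=5,fy=5,interpolation=cv2.INTER_CUBIC))
go(637.2,-179.6,130,-19)
E
```

```text
t 8.075 from [ 637.4 -179.6  129.8] yaw 41.0 rp [-3.141  0.   ] grip 17.7 F [-0.  -0.3 -0.7]
shift [-0.1 -0.1 -0.2] spin 60.0 rows>= 5.6
```

View pics/w5c.png

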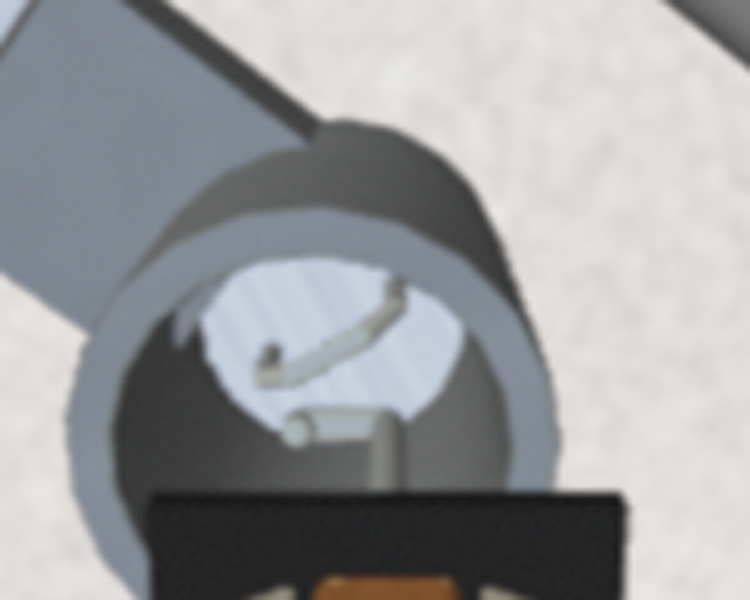

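Call:
{"method": "carry_out", "body": {"motion": [[1,0,0,0,8],[1,0,0,0,16],[1,0,0,0,24],[1,0,0,0,32],[1,0,0,0,40],[1,0,0,0,48],[1,0,0,0,55],[1,0,0,0,60],[1,0,0,0,60],[1,0,0,0,60]]}}

```text
time: 9.32
tool_pos: [637.5, -179.6, 130.2]
tcp_rot: [-3.142, 0.001, -0.331]
contact_force: [0.3, 0.1, -0.8]
grip_width: 17.7
```

```bash
python3 - <<'E'
from h import *
c=snap('wrist','w6')
cv2.imwrite('pics/w6c.png',cv2.resize(c['color'][130:250,200:350,::-1],None,fx=5,fy=5,interpolation=cv2.INTER_CUBIC))
go(637.2,-179.6,130,-19)
E
```

```text
t 9.375 from [ 637.5 -179.6  130.1] yaw -19.0 rp [-3.141e+00  1.000e-03] grip 18.0 F [-0.   0.1 -1.2]
shift [-0.2  0.1  0.1] spin 0.0 rows>= 0.0
```

View pics/w6c.png

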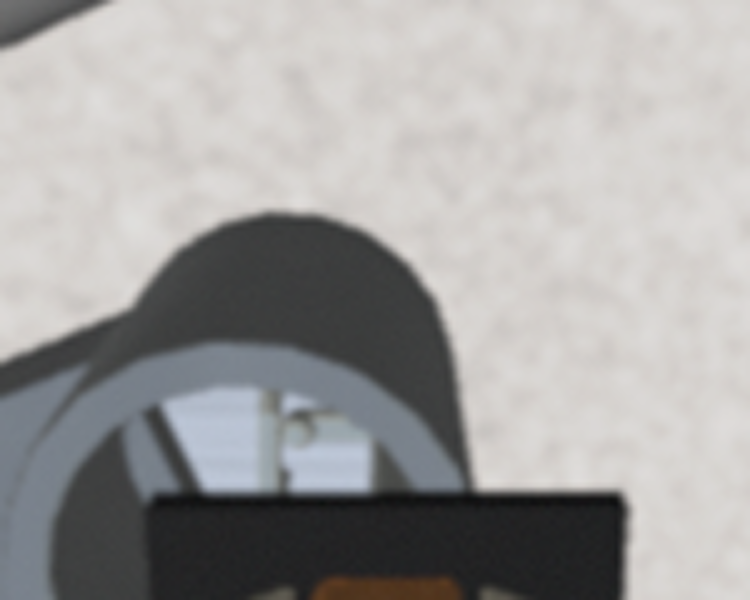

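Call:
{"method": "carry_out", "body": {"motion": [[1,0,-4,0,0],[1,0,-8,0,0],[1,0,-11,0,0],[1,0,-11,0,0]]}}

```text
time: 9.88
tool_pos: [641.2, -168.8, 130.1]
tcp_rot: [-3.141, 0.001, -0.33]
contact_force: [0.6, -1.4, -1.7]
grip_width: 17.8
```

```bash
python3 - <<'E'
from h import *
c=snap('wrist','w7')
cv2.imwrite('pics/w7c.png',cv2.resize(c['color'][130:250,200:350,::-1],None,fx=5,fy=5,interpolation=cv2.INTER_CUBIC))
go(637.2,-179.6,130,-19)
E
```

```text
t 9.925 from [ 641.1 -169.   130.1] yaw -18.9 rp [-3.142e+00  1.000e-03] grip 18.0 F [ 1.2 -0.4 -1.6]
shift [-0.2 11.3  0.1] spin 0.1 rows>= 0.2
```

View pics/w7c.png

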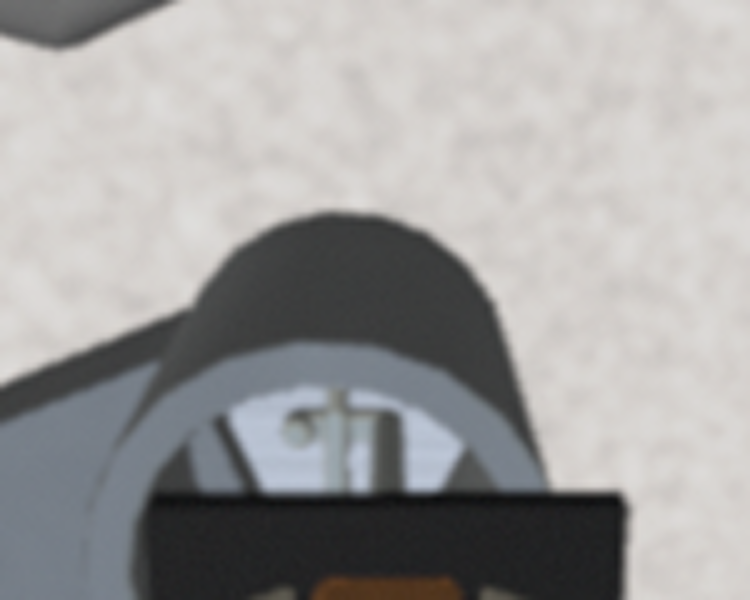

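Call:
{"method": "carry_out", "body": {"motion": [[1,0,0,-5,0],[1,0,0,-10,0],[1,0,0,-14,0],[1,0,0,-18,0],[1,0,0,-24,0],[1,0,0,-30,0],[1,0,0,-30,0],[1,0,0,-30,0]]}}

```text
time: 10.92
tool_pos: [641.0, -169.0, 159.9]
tcp_rot: [-3.142, 0.001, -0.331]
contact_force: [-0.6, -0.1, -2.5]
grip_width: 18.0
```

```bash
python3 - <<'E'
from h import *
c=snap('wrist','w8')
cv2.imwrite('pics/w8c.png',cv2.resize(c['color'][130:250,200:350,::-1],None,fx=5,fy=5,interpolation=cv2.INTER_CUBIC))
go(641.2,-169,300,-19)
E
```

```text
t 10.975 from [ 640.9 -168.9  159.8] yaw -18.9 rp [-3.142e+00  1.000e-03] grip 17.4 F [-0.2  1.5 -1.5]
shift [ 1.000e-01 -0.000e+00 -1.402e+02] spin 0.1 rows>= 2.2
```

View pics/w8c.png

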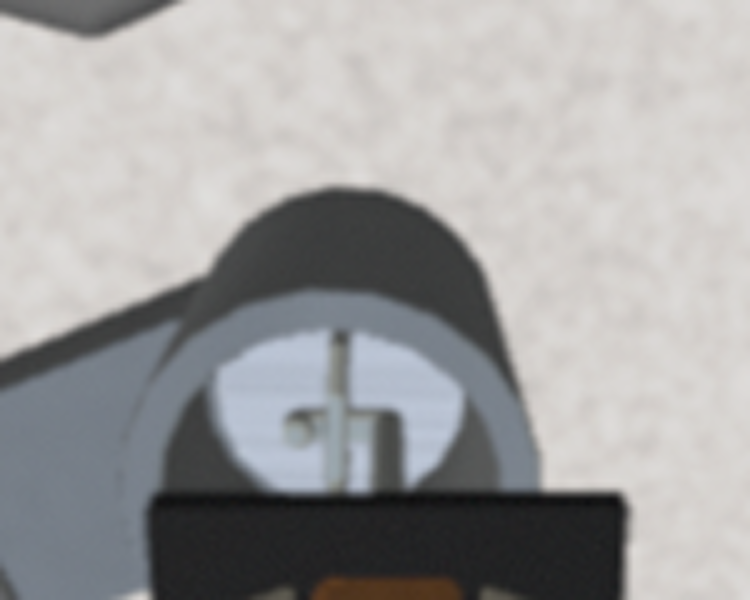

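Call:
{"method": "carry_out", "body": {"motion": [[1,0,0,-8,0],[1,0,0,-18,0],[1,0,0,-30,0],[1,0,0,-42,0],[1,0,0,-54,0],[1,0,0,-66,0],[1,0,0,-78,0],[1,0,0,-90,0],[1,0,0,-100,0],[1,0,0,-105,0]]}}

```text
time: 12.22
tool_pos: [641.2, -169.1, 265.6]
tcp_rot: [3.142, 0.001, -0.331]
contact_force: [0.2, -1.0, -2.9]
grip_width: 17.8
```

```bash
python3 - <<'E'
from h import *
c=snap('wrist','w9');s=snap('scene','s9')
a=cv2.resize(c['color'][100:250,180:380,::-1],None,fx=2,fy=2);b=cv2.resize(s['color'][80:280,180:380,::-1],None,fx=2.2,fy=2.2)
m=np.zeros((440,840,3),np.uint8);m[:300,:400]=a;m[:,400:]=b;cv2.imwrite('pics/w9c.png',m[:,:800])
go(420,-184,265,-19)
E
```

```text
t 12.325 from [ 641.2 -169.1  265.3] yaw -18.9 rp [-3.142  0.   ] grip 17.8 F [ 0.3 -0.9 -2. ]
shift [-204.4   85.9    0.4] spin 0.1 rows>= 3.5
```

View pics/w9c.png

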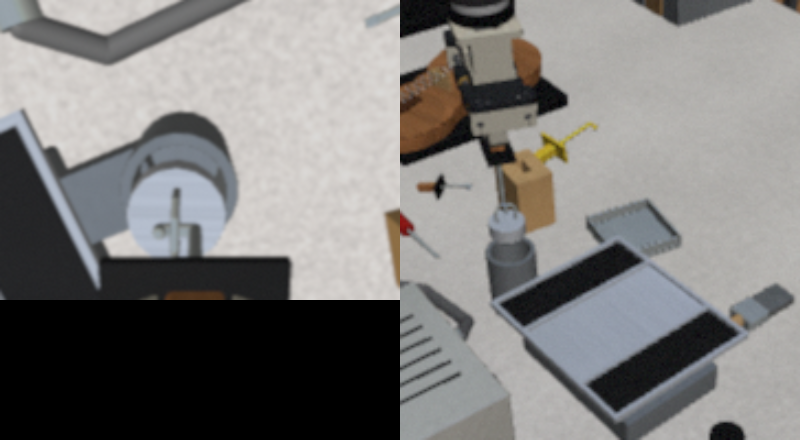

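```bash
python3 - <<'E'
from h import *
go(415,-192,265,-19)
for t in ('w2','top0'):
    c=load(t); 
c=load('w2');cv2.imwrite('pics/d.png',cv2.resize(load('w1')['color'][210:300,130:230,::-1],None,fx=5,fy=5))
E
```

```text
t 12.325 from [ 641.2 -169.1  265.3] yaw -18.9 rp [-3.142  0.   ] grip 17.8 F [ 0.3 -0.9 -2. ]
shift [-206.6   95.1    0.4] spin 0.1 rows>= 3.6
```

View pics/d.png

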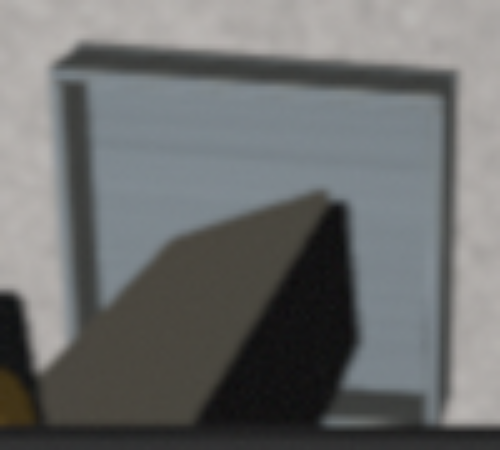

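Call:
{"method": "carry_out", "body": {"motion": [[1,-6,3,0,0],[1,-18,8,0,0],[1,-36,17,0,0],[1,-58,27,0,0],[1,-82,38,0,0],[1,-106,49,0,0],[1,-130,60,0,0],[1,-152,70,0,0],[1,-171,79,0,0],[1,-186,86,0,0]]}}

```text
time: 13.58
tool_pos: [436.0, -190.0, 265.3]
tcp_rot: [-3.142, 0.001, -0.331]
contact_force: [0.1, 0.3, -2.3]
grip_width: 18.1
```

Call:
{"method": "carry_out", "body": {"motion": [[1,-10,4.5,0,0],[1,-17,7.5,0,0],[1,-20.5,9,0,0],[1,-20.5,9,0,0],[1,-20.5,9,0,0],[1,-20.5,9,0,0]]}}

```text
time: 14.32
tool_pos: [414.0, -191.8, 265.2]
tcp_rot: [-3.141, 0.001, -0.331]
contact_force: [0.0, -0.3, -1.9]
grip_width: 18.1
```

```bash
python3 - <<'E'
from h import *
go(415,-192,136,-19)
c=snap('wrist','w10');s=snap('top','t10')
a=cv2.resize(c['color'][100:250,180:380,::-1],None,fx=2,fy=2);b=cv2.resize(s['color'][220:320,300:400,::-1],None,fx=4.4,fy=4.4)
m=np.zeros((440,840,3),np.uint8);m[:300,:400]=a;m[:,400:]=b;cv2.imwrite('pics/w10c.png',m[:,:800])
E
```

```text
t 14.325 from [ 414.  -191.8  265.2] yaw -18.9 rp [-3.141e+00  1.000e-03] grip 18.1 F [ 0.  -0.3 -1.9]
shift [ 1.200e+00 -1.000e-01  1.292e+02] spin 0.1 rows>= 2.1
```

View pics/w10c.png

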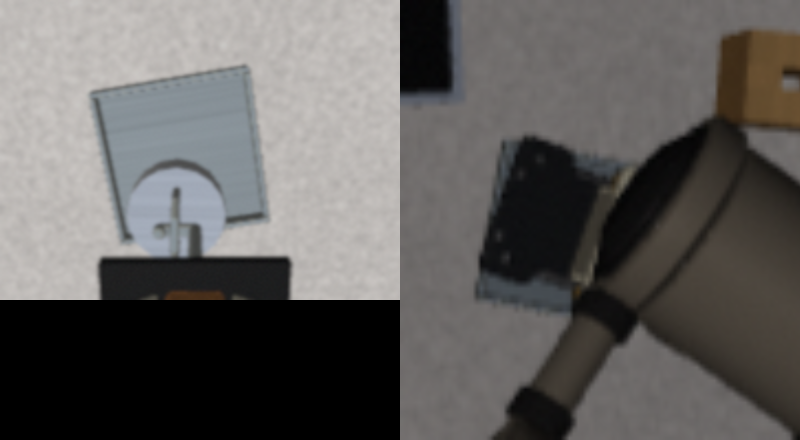

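```bash
python3 - <<'E'
from h import *
c=load('w10')
P=np.array([onz(c,*p,22)[:2] for p in [(226,146.5),(303,133.5),(314,207.5),(241.5,219)]]);print(P.round(1),P.mean(0))
E
```

```text
[[ 480.4 -142.2]
 [ 463.  -244.6]
 [ 360.4 -229. ]
 [ 377.7 -124.8]] [ 420.35970152 -185.15315681]
```

Call:
{"method": "carry_out", "body": {"motion": [[1,3.5,0,6,0],[1,3.5,0,18,0],[1,3.5,0,36,0],[1,3.5,0,55,0],[1,3.5,0,74,0],[1,3.5,0,92,0],[1,3.5,0,106,0],[1,3.5,0,114,0],[1,3.5,0,118,0],[1,3.5,0,118,0]]}}

```text
time: 15.68
tool_pos: [417.2, -192.9, 147.3]
tcp_rot: [-3.142, 0.001, -0.331]
contact_force: [0.4, -0.1, -2.2]
grip_width: 17.7
```

Call:
{"method": "carry_out", "body": {"motion": [[1,0,0,3,0],[1,0,0,6,0],[1,0,0,9,0],[1,0,0,12,0],[1,0,0,14,0],[1,0,0,14,0],[1,0,0,14,0]]}}

```text
time: 16.55
tool_pos: [417.3, -193.0, 133.4]
tcp_rot: [3.142, 0.001, -0.331]
contact_force: [0.3, -0.3, -0.3]
grip_width: 17.7
```

```bash
python3 - <<'E'
from h import *
go(415,-192,136,-19)
c=snap('wrist','w11');s=snap('scene','s11')
a=cv2.resize(c['color'][100:250,180:380,::-1],None,fx=2,fy=2);b=cv2.resize(s['color'][100:200,250:350,::-1],None,fx=4.4,fy=4.4)
m=np.zeros((440,840,3),np.uint8);m[:300,:400]=a;m[:,400:]=b;cv2.imwrite('pics/w11c.png',m[:,:800])
E
```

```text
t 16.55 from [ 417.3 -193.   133.4] yaw -18.9 rp [3.142e+00 1.000e-03] grip 17.7 F [ 0.3 -0.3 -0.3]
shift [-2.5 -0.2 -2.6] spin 0.1 rows>= 0.1
```

View pics/w11c.png

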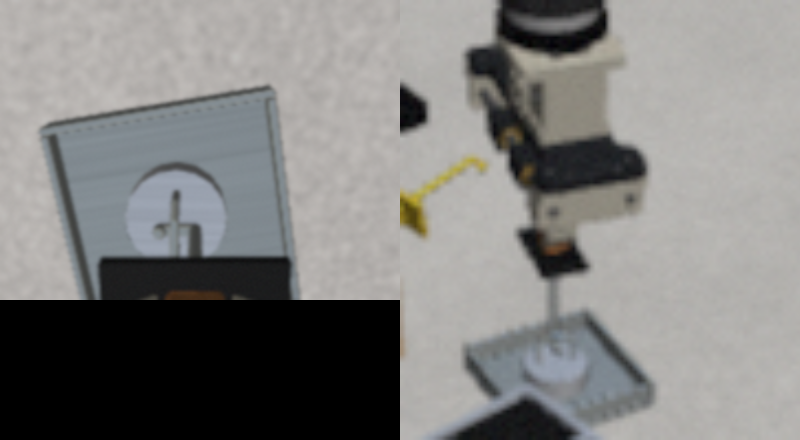

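Call:
{"method": "carry_out", "body": {"motion": [[1,0,4,0,0],[1,0,8,0,0],[1,0,13,0,0],[1,0,18,0,0],[1,0,24,0,0],[1,0,26,0,0],[1,0,26,-8,0],[1,0,26,-24,0],[1,0,26,-44,0],[1,0,26,-55,0]]}}

```text
time: 17.9
tool_pos: [409.3, -217.7, 189.8]
tcp_rot: [3.141, -0.001, -0.33]
contact_force: [0.2, 0.1, -1.1]
grip_width: 17.6
```

```bash
python3 - <<'E'
from h import *
go(521.8,-335.2,265,-4.8)
c=snap('wrist','w12');s=snap('scene','s12')
a=cv2.resize(c['color'][100:250,180:380,::-1],None,fx=2,fy=2);b=cv2.resize(s['color'][100:200,250:350,::-1],None,fx=4.4,fy=4.4)
m=np.zeros((440,840,3),np.uint8);m[:300,:400]=a;m[:,400:]=b;cv2.imwrite('pics/w12c.png',m[:,:800])
E
```

```text
t 17.9 from [ 409.3 -217.7  189.8] yaw -18.9 rp [ 3.141e+00 -1.000e-03] grip 17.6 F [ 0.2  0.1 -1.1]
shift [144.6  74.7 -75. ] spin -14.1 rows>= 2.9
```

View pics/w12c.png

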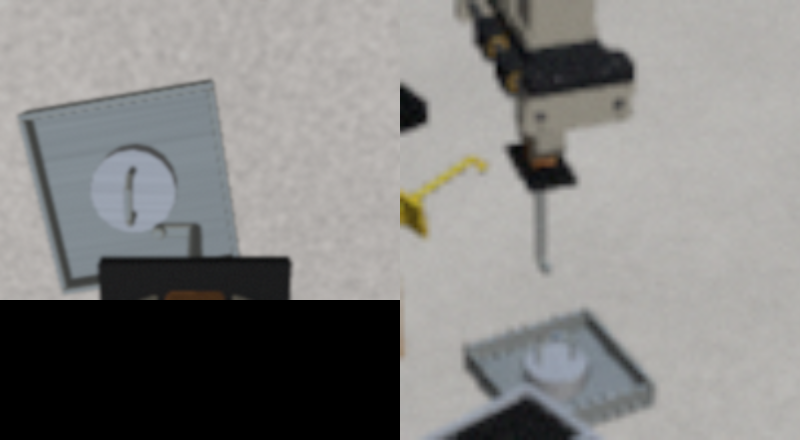

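Call:
{"method": "carry_out", "body": {"motion": [[1,0,0,-30,0],[1,10,5,-60,-2],[1,35,18,-75,-5],[1,65,34,-75,-8],[1,95,50,-75,-11],[1,120,63,-75,-14],[1,138,72,-75,-14],[1,144,74.5,-75,-14],[1,144,74.5,-75,-14],[1,144,74.5,-75,-14]]}}

```text
time: 19.25
tool_pos: [521.0, -334.3, 265.0]
tcp_rot: [3.141, -0.001, -0.086]
contact_force: [0.3, -0.1, -1.3]
grip_width: 18.1
```

```bash
python3 - <<'E'
from h import *
go(521.6,-335.2,110.9,-5)
c=snap('wrist','w13')
print([proj(c,p).round(1) for p in ([521.9,-335.2,95],)])
cv2.imwrite('pics/w13c.png',cv2.resize(c['color'][160:280,200:350,::-1],None,fx=5,fy=5,interpolation=cv2.INTER_CUBIC))
E
```

```text
t 19.25 from [ 521.  -334.3  265. ] yaw -4.9 rp [ 3.141e+00 -1.000e-03] grip 18.1 F [ 0.3 -0.1 -1.3]
shift [  0.5   0.7 154.1] spin 0.1 rows>= 2.5
[array([277.7, 193.5])]
```

View pics/w13c.png

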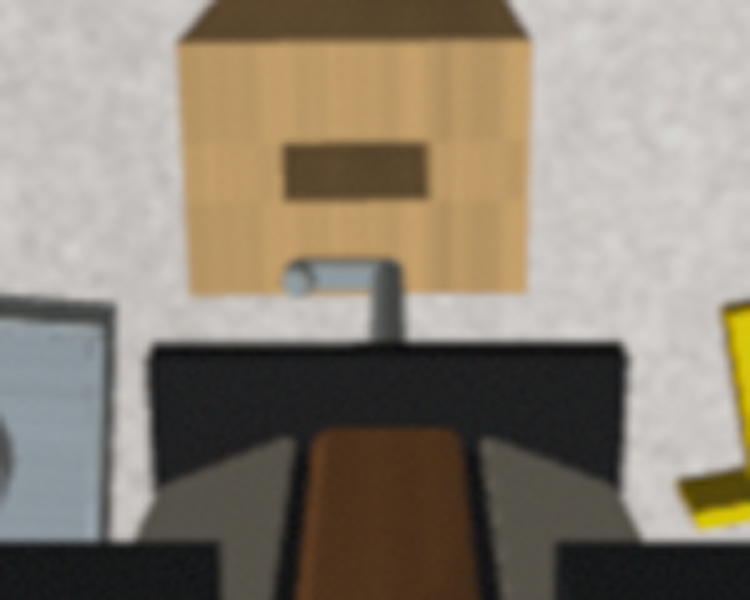

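Call:
{"method": "carry_out", "body": {"motion": [[1,0.3,0.7,20,0],[1,0.3,0.7,40,0],[1,0.3,0.7,52,0],[1,0.3,0.7,52,0],[1,0.3,0.7,65,0],[1,0.3,0.7,80,0],[1,0.3,0.7,95,0],[1,0.3,0.7,110,0],[1,0.3,0.7,125,0],[1,0.3,0.7,138,0]]}}

```text
time: 20.55
tool_pos: [521.3, -335.2, 126.0]
tcp_rot: [3.141, -0.001, -0.086]
contact_force: [-1.1, -0.6, -0.9]
grip_width: 17.9
```

```bash
python3 - <<'E'
from h import *
go(521.6,-335.2,110.9,-5)
E
```

```text
t 20.55 from [ 521.3 -335.2  126. ] yaw -4.9 rp [ 3.141e+00 -1.000e-03] grip 17.9 F [-1.1 -0.6 -0.9]
shift [ 0.2 -0.  15.1] spin 0.1 rows>= 0.2
```

Call:
{"method": "carry_out", "body": {"motion": [[1,0,0,5,0],[1,0,0,10,0],[1,0,0,14,0],[1,0,0,15,0],[1,0,0,15,0],[0,0,0,15,0],[0,0,0,15,0],[0,0,0,15,0],[0,0,0,15,0],[0,0,0,15,0]]}}

```text
time: 21.8
tool_pos: [521.4, -335.2, 111.0]
tcp_rot: [3.141, -0.001, -0.086]
contact_force: [-0.5, 0.6, -0.3]
grip_width: 63.4
```

Call:
{"method": "carry_out", "body": {"motion": [[0,0,0,0,0],[0,0,0,0,0],[0,0,0,-20,0],[0,0,0,-60,0],[0,0,0,-110,0],[0,0,0,-150,0],[0,0,0,-150,0]]}}

```text
time: 22.68
tool_pos: [522.4, -336.0, 265.1]
tcp_rot: [3.136, -0.008, -0.086]
contact_force: [0.5, -0.2, -0.4]
grip_width: 91.8
```

```bash
python3 - <<'E'
from h import *
go(521.6,-335.2,110.9,-5)
c=snap('wrist','w14');snap('scene','s14');snap('top','t14')
E
```

```text
t 22.675 from [ 522.4 -336.   265.1] yaw -4.9 rp [ 3.136 -0.008] grip 91.8 F [ 0.5 -0.2 -0.4]
shift [ -2.   -1.6 154.2] spin 0.1 rows>= 2.5
```

View pics/w14.png

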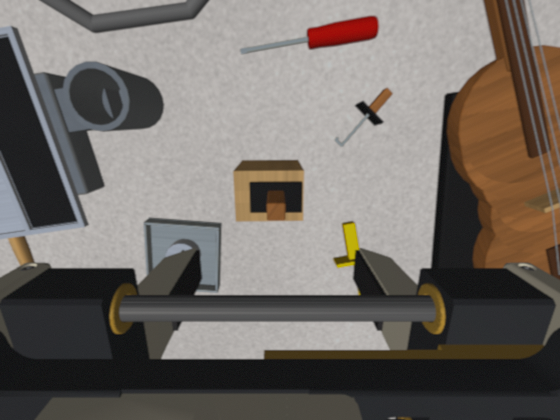

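View pics/t14.png

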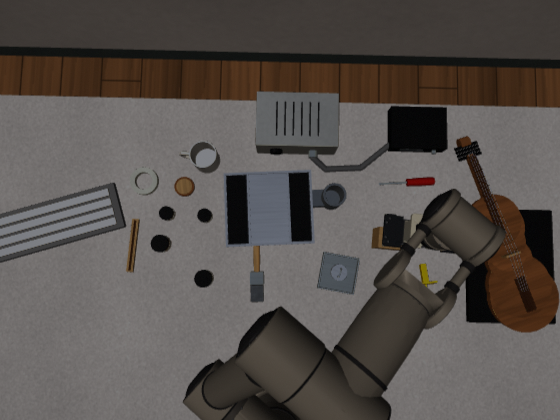

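```bash
python3 - <<'E'
from h import *
c=load('top0')
P=np.array([onz(c,140+(x+.5)/3.8-.5,160+(y+.5)/3.8-.5,94)[:2] for x,y in [(320,50),(651,39),(662,310),(331,329)]])
print(P.round(1),P.mean(0)); a=P[0]-P[1]; b=P[0]-P[3]; print(np.linalg.norm(a),np.linalg.norm(b),np.degrees(np.arctan2(a[1],a[0]))-90,np.degrees(np.arctan2(b[1],b[0])))
# channels (black) mask
g=c['color'].max(-1)
for u0,u1 in ((222,252),(285,316)):
    m=np.zeros_like(g);m[172:246,u0:u1]=(g[172:246,u0:u1]<18)
    n,l,s,ce=cv2.connectedComponentsWithStats(m);k=1+np.argmax(s[1:,4]);ys,xs=np.nonzero(l==k)
    q=np.array([onz(c,x,y,90)[:2] for x,y in zip(xs,ys)],np.float32);r=cv2.minAreaRect(q);print(r)
# jars lids
for (u,v),h in zip([(204,278),(160,243),(167,213),(205,215)],[46,46,40,40]):
    m=np.zeros_like(g);m[v-12:v+13,u-12:u+13]=(g[v-12:v+13,u-12:u+13]<25)
    ys,xs=np.nonzero(m);q=np.array([onz(c,x,y,h)[:2] for x,y in zip(xs,ys)],np.float32);print(q.mean(0),cv2.minEnclosingCircle(q))
E
```

```text
[[ 699.2  157.6]
 [ 713.2  -92.7]
 [ 508.1 -103.9]
 [ 489.   142.7]] [602.37999478  25.92752953]
250.71659992084093 210.74210412574118 3.21702105605047 4.065780295591384
((595.899169921875, 117.68360900878906), (193.17147827148438, 54.399776458740234), 3.578092098236084)
((607.3646240234375, -61.85888671875), (193.3419952392578, 54.43317413330078), 3.595820188522339)
[396.29633 213.8004 ] ((396.6690368652344, 213.4283905029297), 25.254512786865234)
[496.0296 344.1517] ((496.2695007324219, 343.96527099609375), 26.203943252563477)
[585.0516  331.08078] ((585.4425048828125, 331.351806640625), 21.045604705810547)
[581.4467  218.17543] ((581.4381103515625, 218.0984344482422), 20.214975357055664)
```

```bash
python3 - <<'E'
from h import *
go(396.5,213.6,180,3.6)
E
```

```text
t 22.825 from [ 520.8 -334.7  259.9] yaw -4.9 rp [-3.141  0.   ] grip 91.7 F [-0.9 -0.3 -0.9]
shift [-170.8 -535.6   80.1] spin -8.5 rows>= 9.1
```

Call:
{"method": "carry_out", "body": {"motion": [[0,-10,-30,0,0],[0,-26,-80,0,-2],[0,-42,-130,0,-4],[0,-60,-190,0,-6],[0,-78,-245,0,-8],[0,-96,-300,5,-8.5],[0,-113,-355,15,-8.5],[0,-131,-410,30,-8.5],[0,-148,-465,50,-8.5],[0,-163,-510,70,-8.5]]}}

```text
time: 24.08
tool_pos: [400.5, 189.1, 188.4]
tcp_rot: [3.142, 0.003, 0.063]
contact_force: [0.6, -0.4, -0.8]
grip_width: 91.5
```

```bash
cat >> h.py <<'E'
def lids(c,h,near=None):
    g=c['color'].max(-1).astype(np.uint8); m=cv2.morphologyEx((g<38).astype(np.uint8),cv2.MORPH_OPEN,np.ones((3,3)))
    n,l,s,ce=cv2.connectedComponentsWithStats(m); out=[]
    for k in range(1,n):
        if 150<s[k,4]<12000:
            ys,xs=np.nonzero(l==k); q=np.array([onz(c,x,y,h)[:2] for x,y in zip(xs,ys)],np.float32)
            (ctr,r)=cv2.minEnclosingCircle(q)
            if 15<r<34: out.append((s[k,:4].tolist(),q.mean(0).round(1),np.round(ctr,1),round(r,1)))
    return out
E
python3 - <<'E'
from h import *
go(396.5,213.6,180,3.6)
c=snap('wrist','w15')
for x in lids(c,46): print(x)
E
```

```text
t 24.075 from [400.5 189.1 188.4] yaw 3.6 rp [3.142e+00 3.000e-03] grip 91.5 F [ 0.6 -0.4 -0.8]
shift [ -2.4 -24.7   8.4] spin 0.0 rows>= 0.4
([235, 0, 37, 29], array([570.5, 220.5], dtype=float32), array([573.4, 221.4]), 16.5)
([128, 77, 18, 44], array([491.5, 327.1], dtype=float32), array([491.8, 334.2]), 20.2)
([230, 179, 40, 45], array([397.6, 218.2], dtype=float32), array([397.3, 218.4]), 24.7)
([355, 253, 30, 44], array([311.8,  79.8], dtype=float32), array([317.9,  75.5]), 33.5)
```

View pics/w15.png

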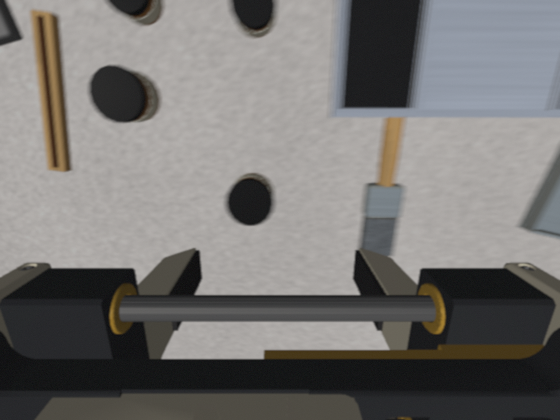

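Call:
{"method": "carry_out", "body": {"motion": [[0,-2,-12,5,0],[0,-2.4,-24,20,0],[0,-2.4,-26,25,0],[0,-2.4,-26,25,0],[0,-2.4,-26,25,0]]}}

```text
time: 24.75
tool_pos: [393.8, 218.0, 161.2]
tcp_rot: [-3.14, 0.007, 0.064]
contact_force: [-0.2, -0.1, -0.8]
grip_width: 91.6
```

```bash
python3 - <<'E'
from h import *
c=snap('wrist','w16')
for x in lids(c,46): print(x)
go(396.5,213.6,16,3.6); print(bot.get_obs()['dq'].round(3))
s=load('scene0')
print(proj(s,[396.5,213.6,46]),proj(s,[397.3,218.4,46]))
cv2.imwrite('pics/s0c.png',cv2.resize(s['color'][225:325,320:440,::-1],None,fx=6,fy=6,interpolation=cv2.INTER_CUBIC))
E
```

```text
([147, 61, 22, 53], array([494.3, 326. ], dtype=float32), array([493.9, 333.6]), 21.4)
([256, 178, 49, 50], array([398., 216.], dtype=float32), array([397.8, 215.7]), 25.3)
([169, 252, 32, 45], array([308.2, 307.6], dtype=float32), array([313.4, 312.6]), 31.4)
([355, 253, 30, 44], array([320.1, 119.1], dtype=float32), array([325.7, 115.2]), 30.6)
t 24.8 from [393.8 218.  161.3] yaw 3.7 rp [-3.14   0.007] grip 91.8 F [-0.1 -0.5  0.6]
shift [  3.4   4.9 145.3] spin 0.1 rows>= 2.3
[ 0.003 -0.003  0.    -0.     0.001  0.002]
[377.46150399 243.57340158] [378.53241803 244.70960601]
```

View pics/w16.png

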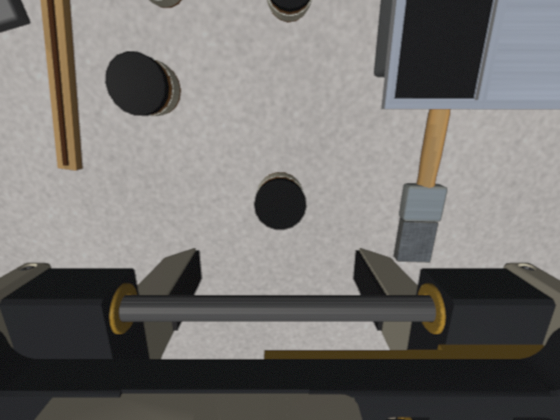

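Call:
{"method": "carry_out", "body": {"motion": [[0,3.5,3,40,0],[0,3.5,3,85,0],[0,3.5,3,120,0],[0,3.5,3,138,0],[0,3.5,3,145,0],[0,3.5,3,145,0],[1,3.5,3,145,0],[1,3.5,3,145,0],[1,3.5,3,145,0],[1,3.5,3,145,0]]}}

```text
time: 26.05
tool_pos: [396.6, 215.5, 16.5]
tcp_rot: [-3.14, 0.006, 0.064]
contact_force: [-0.6, -0.1, -0.7]
grip_width: 56.5
```

Call:
{"method": "carry_out", "body": {"motion": [[1,0,0,0,0],[1,0,0,0,0]]}}

```text
time: 26.3
tool_pos: [396.5, 215.5, 16.5]
tcp_rot: [-3.14, 0.007, 0.064]
contact_force: [0.1, -0.1, 0.1]
grip_width: 51.6
```

Call:
{"method": "carry_out", "body": {"motion": [[1,0,0,-10,0],[1,0,0,-30,0],[1,0,0,-60,0],[1,0,0,-95,0],[1,0,0,-120,0],[1,0,0,-140,0],[1,0,0,-145,0],[1,0,0,-145,0]]}}

```text
time: 27.3
tool_pos: [397.3, 215.2, 161.4]
tcp_rot: [-3.14, 0.007, 0.064]
contact_force: [0.9, 0.3, -2.5]
grip_width: 51.1
```

```bash
python3 - <<'E'
from h import *
go(520,113,160,3.6)
E
```

```text
t 27.3 from [397.3 215.2 161.4] yaw 3.7 rp [-3.14   0.007] grip 51.1 F [ 0.9  0.3 -2.5]
shift [115.9 109.9   0.4] spin 0.1 rows>= 2.6
```

Call:
{"method": "carry_out", "body": {"motion": [[1,8,8,0,0],[1,25,24,0,0],[1,47,45,0,0],[1,70,67,0,0],[1,92,87,0,0],[1,107,102,0,0],[1,115,109,0,0],[1,116,110,0,0],[1,116,110,0,0],[1,116,110,0,0]]}}

```text
time: 28.55
tool_pos: [519.5, 113.5, 160.6]
tcp_rot: [-3.139, 0.007, 0.065]
contact_force: [0.1, 0.2, -2.2]
grip_width: 51.6
```

```bash
python3 - <<'E'
from h import *
go(536,114,106,3.6)
c=snap('wrist','w17')
for p in ([595.9,117.7,90],[536,113.9,90],[607.4,-61.9,90]): print(proj(c,p).round(1))
E
```

```text
t 28.55 from [519.5 113.5 160.6] yaw 3.7 rp [-3.139  0.007] grip 51.6 F [ 0.1  0.2 -2.2]
shift [16.8  0.7 54.4] spin 0.1 rows>= 0.9
[278.5 127.2]
[278.2 204.4]
[520.2 127.6]
```

View pics/w17.png

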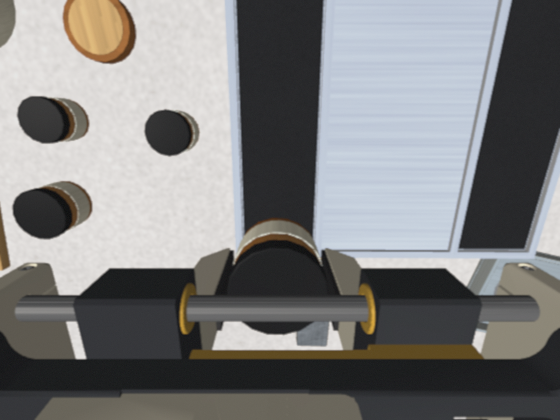

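```bash
python3 - <<'E'
from h import *
c=load('w17');g=c['color'].max(-1)
for r in (40,80,127,160,200):
    xs=np.nonzero(g[r,215:345]<70)[0]+215
    a=onz(c,xs.min()-.5,r,90);b=onz(c,xs.max()+.5,r,90); m=(a+b)/2
    u=np.array([.998,.0626]);n=np.array([-.0626,.998])
    print(r,xs.min(),xs.max(),'w',np.linalg.norm(a-b).round(1),'centre',m[:2].round(1),'off vs A',((m[:2]-[595.9,117.7])@n).round(2))
ys=np.nonzero(g[:,480]<70)[0]; print('B end rows',ys[ys<260].max(), onz(c,480,ys[ys<260].max()+.5,90), (onz(c,480,ys[ys<260].max()+.5,90)[:2]-[607.4,-61.9])@u)
ys=np.nonzero(g[230:,:][:,250]<70)[0]
for r in range(236,262,2): print(r,g[r,246],end=' ')
E
```

```text
40 239 320 w 56.1 centre [653.2 120.8] off vs A -0.44
80 240 318 w 56.2 centre [628.1 119.5] off vs A -0.22
127 242 316 w 55.9 centre [596.1 117.3] off vs A -0.37
160 243 314 w 55.5 centre [571.7 116.1] off vs A -0.09
200 244 313 w 56.4 centre [539.7 113.9] off vs A -0.23
B end rows 247 [509.10386545 -59.6344219   90.        ] -97.95771709508627
236 169 238 168 240 166 242 185 244 189 246 117 248 111 250 67 252 25 254 22 256 30 258 44 260 41
```

Call:
{"method": "carry_out", "body": {"motion": [[1,8,0.4,5,0],[1,16.5,0.7,15,0],[1,16.5,0.7,30,0],[1,16.5,0.7,42,0],[1,16.5,0.7,48,0],[1,16.5,0.7,52,0],[1,16.5,0.7,55,0],[1,16.5,0.7,57,0],[1,16.5,0.7,57,0]]}}

```text
time: 29.72
tool_pos: [535.9, 114.0, 103.7]
tcp_rot: [-3.139, 0.006, 0.065]
contact_force: [-0.9, 0.9, -0.4]
grip_width: 51.1
```

```bash
python3 - <<'E'
from h import *
go(536,114,100,3.6)
E
```

```text
t 29.725 from [535.9 114.  103.7] yaw 3.7 rp [-3.139  0.006] grip 51.1 F [-0.9  0.9 -0.4]
shift [0.1 0.  3.7] spin 0.1 rows>= 0.1
```

Call:
{"method": "carry_out", "body": {"motion": [[1,0,0,1.5,0],[1,0,0,3,0],[0.85,0,0,3,0],[0.6,0,0,3,0],[0.3,0,0,3,0],[0,0,0,3,0],[0,0,0,3,0],[0,0,0,3,0],[0,0,0,0,0],[0,0,0,-10,0]]}}

```text
time: 30.98
tool_pos: [535.6, 114.0, 113.8]
tcp_rot: [-3.139, 0.007, 0.065]
contact_force: [0.4, -0.4, -0.2]
grip_width: 91.8
```

Call:
{"method": "carry_out", "body": {"motion": [[0,0,0,-25,0],[0,0,0,-60,0],[0,0,0,-80,0],[0,0,0,-80,0],[0,0,0,-80,0]]}}

```text
time: 31.6
tool_pos: [535.8, 113.8, 193.2]
tcp_rot: [-3.139, 0.008, 0.065]
contact_force: [-0.3, 0.6, -0.3]
grip_width: 91.6
```

```bash
python3 - <<'E'
from h import *
go(496.1,344,165,3.6)
c=snap('wrist','w18');snap('scene','s18')
for x in lids(c,46)+lids(c,136): print(x)
E
```

```text
t 31.6 from [535.8 113.8 193.2] yaw 3.7 rp [-3.139  0.008] grip 91.6 F [-0.3  0.6 -0.3]
shift [ -24.4 -232.3   28.9] spin 0.1 rows>= 3.8
([515, 10, 45, 38], array([ 712.6, -111.8], dtype=float32), array([ 708.6, -109. ]), 22.3)
([501, 40, 40, 57], array([ 673.7, -108.7], dtype=float32), array([ 675.8, -111.8]), 25.5)
([77, 118, 16, 34], array([589.7, 309.5], dtype=float32), array([588.9, 314.5]), 16.1)
([179, 135, 21, 30], array([578.7, 204.5], dtype=float32), array([581. , 209.4]), 17.4)
([258, 141, 27, 31], array([583.2, 122.7], dtype=float32), array([580. , 122.1]), 18.3)
([462, 147, 25, 34], array([587.9, -88.1], dtype=float32), array([585.9, -87.9]), 21.1)
([487, 157, 25, 38], array([ 577.5, -115.6], dtype=float32), array([ 574.9, -116. ]), 20.2)
([44, 196, 49, 43], array([494.4, 338.8], dtype=float32), array([498.7, 342.4]), 27.6)
([355, 253, 29, 43], array([444.,   3.], dtype=float32), array([450.3,  -1.1]), 33.2)
([515, 10, 45, 38], array([685.4, -43.4], dtype=float32), array([682.6, -41.4]), 15.7)
([501, 40, 40, 57], array([658. , -41.2], dtype=float32), array([659.5, -43.4]), 17.9)
([244, 194, 62, 59], array([540.1, 116.5], dtype=float32), array([539.3, 114. ]), 26.6)
([44, 196, 49, 43], array([531.8, 273.8], dtype=float32), array([534.8, 276.4]), 19.4)
([170, 252, 30, 44], array([486.7, 185.2], dtype=float32), array([490.9, 189. ]), 24.1)
([355, 253, 29, 43], array([496.3,  37.4], dtype=float32), array([500.7,  34.5]), 23.4)
```

View pics/w18.png

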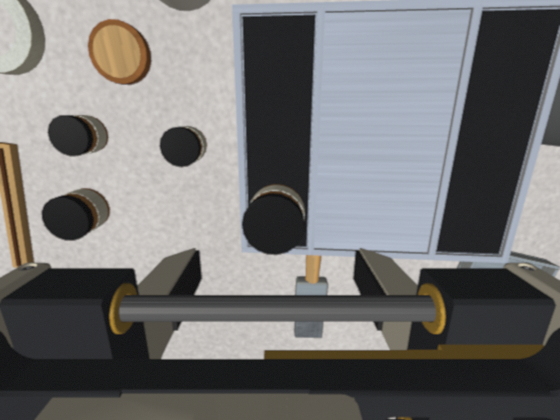

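View pics/s18.png

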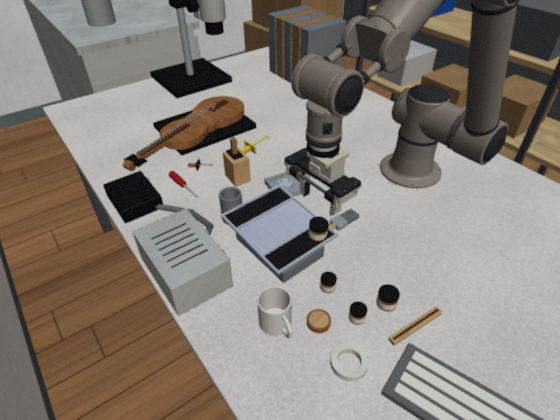

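Call:
{"method": "carry_out", "body": {"motion": [[0,-3,-25,0,0],[0,-8,-75,5,0],[0,-14,-130,12,0],[0,-20,-185,20,0],[0,-24,-220,28,0],[0,-24.4,-232,29,0],[0,-24.4,-232,29,0],[0,-24.4,-232,29,0],[0,-24.4,-232,29,0]]}}

```text
time: 32.83
tool_pos: [496.5, 342.6, 164.8]
tcp_rot: [-3.139, 0.009, 0.063]
contact_force: [0.0, -0.6, -0.4]
grip_width: 91.8
```

```bash
python3 - <<'E'
from h import *
c=snap('wrist','w19')
for x in lids(c,46): print(x)
go(496.3,344,16,3.6)
E
```

```text
([273, 88, 42, 44], array([586.6, 334. ], dtype=float32), array([586.3, 333.9]), 18.8)
([392, 101, 46, 44], array([582.7, 224.8], dtype=float32), array([582.5, 224.8]), 20.4)
([249, 179, 49, 50], array([498.6, 347.1], dtype=float32), array([498.2, 346.9]), 25.3)
([553, 195, 7, 32], array([508.9,  67.1], dtype=float32), array([509.3,  65.6]), 16.9)
([510, 202, 45, 31], array([495.2,  92.9], dtype=float32), array([501.3,  85.6]), 27.7)
([169, 251, 31, 46], array([408.6, 433.4], dtype=float32), array([414.3, 438. ]), 32.7)
([355, 253, 30, 44], array([420.5, 242.4], dtype=float32), array([426.1, 238.4]), 31.0)
t 32.875 from [496.4 342.7 164.8] yaw 3.6 rp [-3.139  0.009] grip 91.5 F [-0.   0.1  0.3]
shift [  1.3  -1.  148.8] spin 0.0 rows>= 2.4
```

View pics/w19.png

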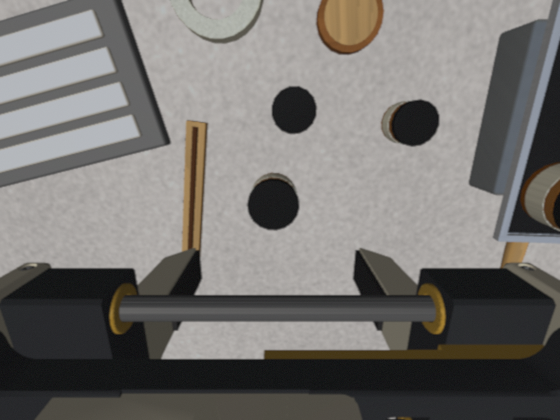

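Call:
{"method": "carry_out", "body": {"motion": [[0,1.8,-3.5,40,0],[0,1.8,-3.5,85,0],[0,1.8,-3.5,122,0],[0,1.8,-3.5,142,0],[0,1.8,-3.5,148.5,0],[0,1.8,-3.5,148.5,0],[1,1.8,-3.5,148.5,0],[1,1.8,-3.5,148.5,0],[1,1.8,-3.5,148.5,0],[1,1.8,-3.5,148.5,0]]}}

```text
time: 34.12
tool_pos: [496.7, 346.6, 16.5]
tcp_rot: [-3.139, 0.009, 0.064]
contact_force: [-0.1, 0.8, -0.5]
grip_width: 56.1
```

Call:
{"method": "carry_out", "body": {"motion": [[1,0,0,0,0],[1,0,0,0,0],[1,0,0,-10,0],[1,0,0,-30,0],[1,0,0,-65,0],[1,0,0,-105,0],[1,0,0,-135,0],[1,0,0,-155,0],[1,0,0,-165,0],[1,0,0,-165,0]]}}

```text
time: 35.38
tool_pos: [498.3, 346.4, 181.9]
tcp_rot: [-3.139, 0.008, 0.064]
contact_force: [-0.1, 0.3, -2.6]
grip_width: 51.5
```

```bash
python3 - <<'E'
from h import *
u=np.array([.998,.0626]);print(np.array([607.4,-61.9])-60*u)
go(547.5,-65.4,180,3.6)
E
```

```text
[547.52  -65.656]
t 35.375 from [498.3 346.4 181.9] yaw 3.6 rp [-3.139  0.008] grip 51.5 F [-0.1  0.3 -2.6]
shift [ 23.  414.1   0.7] spin 0.0 rows>= 6.6
```

Call:
{"method": "carry_out", "body": {"motion": [[1,1,12,0,0],[1,3,40,0,0],[1,6,85,0,0],[1,9,135,0,0],[1,12,190,0,0],[1,15,245,0,0],[1,18,295,0,0],[1,20,340,0,0],[1,22,375,0,0],[1,23,397,0,0]]}}

```text
time: 36.62
tool_pos: [545.6, -50.8, 179.7]
tcp_rot: [-3.139, 0.01, 0.062]
contact_force: [-0.6, 0.8, -1.9]
grip_width: 51.7
```

Call:
{"method": "carry_out", "body": {"motion": [[1,0,8,0,0],[1,0,8,0,0],[1,0,8,0,0]]}}

```text
time: 37.0
tool_pos: [545.8, -58.0, 179.4]
tcp_rot: [-3.138, 0.01, 0.062]
contact_force: [-0.4, 0.2, -1.7]
grip_width: 51.4
```

```bash
python3 - <<'E'
from h import *
go(547.5,-65.4,120,3.6)
c=snap('wrist','w20')
E
```

```text
t 37.0 from [545.8 -58.  179.4] yaw 3.6 rp [-3.138  0.01 ] grip 51.4 F [-0.4  0.2 -1.7]
shift [ 1.9  7.7 59.4] spin -0.0 rows>= 1.0
```

View pics/w20.png

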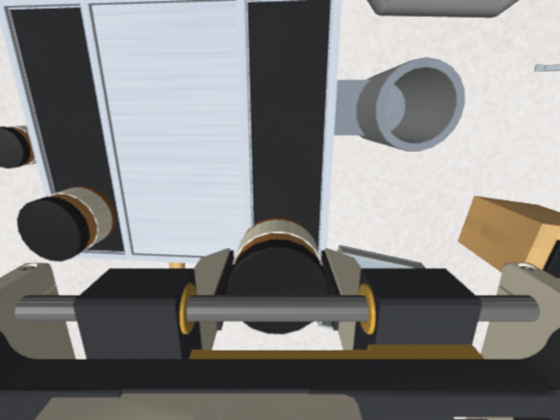

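Call:
{"method": "carry_out", "body": {"motion": [[1,1.9,7.7,5,0],[1,1.9,7.7,20,0],[1,1.9,7.7,40,0],[1,1.9,7.7,55,0],[1,1.9,7.7,61,0],[1,1.9,7.7,64,0],[1,1.9,7.7,67,0],[1,1.9,7.7,70,0],[1,1.9,7.7,72.5,0],[1,1.9,7.7,72.5,0]]}}

```text
time: 38.3
tool_pos: [547.8, -65.4, 107.1]
tcp_rot: [-3.139, 0.01, 0.063]
contact_force: [0.4, -0.2, -1.1]
grip_width: 51.4
```

```bash
python3 - <<'E'
from h import *
go(547.5,-65.4,105,3.6)
E
```

```text
t 38.3 from [547.8 -65.4 107.1] yaw 3.6 rp [-3.139  0.01 ] grip 51.4 F [ 0.4 -0.2 -1.1]
shift [-0.3 -0.   2.1] spin -0.0 rows>= 0.0
```

Lower a touch more and release.

Call:
{"method": "carry_out", "body": {"motion": [[1,0,0,1,0],[1,0,0,1,0],[0.85,0,0,1,0],[0.6,0,0,1,0],[0.3,0,0,1,0],[0,0,0,1,0],[0,0,0,1,0],[0,0,0,0,0],[0,0,0,-10,0],[0,0,0,-30,0]]}}

```text
time: 39.55
tool_pos: [547.7, -65.4, 137.4]
tcp_rot: [-3.138, 0.011, 0.063]
contact_force: [0.3, 0.1, 0.0]
grip_width: 91.9
```

Call:
{"method": "carry_out", "body": {"motion": [[0,0,0,-40,0],[0,0,0,-70,0],[0,0,0,-80,0],[0,0,0,-80,0]]}}

```text
time: 40.05
tool_pos: [548.6, -65.6, 217.6]
tcp_rot: [-3.138, 0.01, 0.063]
contact_force: [-1.3, -0.4, 0.4]
grip_width: 91.7
```

```bash
python3 - <<'E'
from h import *
go(585.5,333,180,3.6)
c=snap('wrist','w21');snap('scene','s21')
E
```

```text
t 40.05 from [548.6 -65.6 217.6] yaw 3.6 rp [-3.138  0.01 ] grip 91.7 F [-1.3 -0.4  0.4]
shift [  62.1 -395.4   38.2] spin -0.0 rows>= 6.4
```

View pics/w21.png

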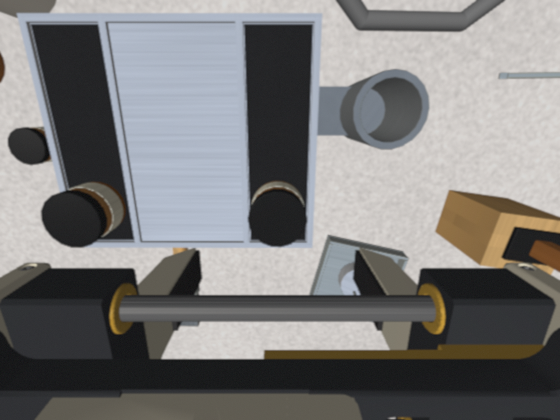

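View pics/s21.png

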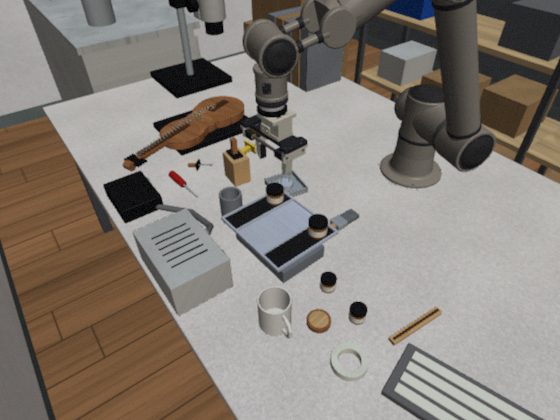

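Call:
{"method": "carry_out", "body": {"motion": [[0,5,-30,0,0],[0,13,-80,0,0],[0,22,-135,0,0],[0,31,-190,0,0],[0,40,-245,5,0],[0,48,-300,15,0],[0,56,-350,28,0],[0,61,-385,42,0],[0,62,-395,50,0],[0,62,-395,50,0]]}}

```text
time: 41.4
tool_pos: [583.7, 332.4, 165.1]
tcp_rot: [-3.139, 0.016, 0.063]
contact_force: [-0.1, -0.1, -0.1]
grip_width: 92.1
```

Call:
{"method": "carry_out", "body": {"motion": [[0,0,0,0,0],[0,0,0,0,0]]}}

```text
time: 41.65
tool_pos: [584.2, 331.1, 165.7]
tcp_rot: [-3.139, 0.016, 0.062]
contact_force: [-0.6, -0.1, -0.2]
grip_width: 91.8
```

```bash
python3 - <<'E'
from h import *
c=snap('wrist','w22')
for x in lids(c,40): print(x)
go(585.5,332,14,3.6)
E
```

```text
([257, 180, 37, 39], array([588.3, 333.7], dtype=float32), array([588.1, 333.3]), 20.2)
([365, 191, 41, 38], array([584.4, 222. ], dtype=float32), array([584.1, 222. ]), 20.9)
([169, 252, 32, 45], array([490.8, 424.4], dtype=float32), array([496.2, 429.2]), 33.2)
([355, 253, 30, 44], array([502.6, 228.2], dtype=float32), array([508.5, 224.1]), 32.0)
t 41.7 from [584.2 331.3 165.8] yaw 3.5 rp [-3.139  0.015] grip 91.8 F [-0.4 -0.2  0.3]
shift [  3.7  -0.2 151.7] spin -0.1 rows>= 2.4
```

View pics/w22.png

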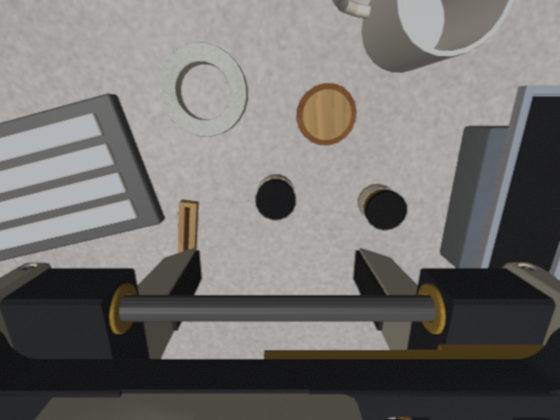

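Call:
{"method": "carry_out", "body": {"motion": [[0,5.5,-1.2,40,0],[0,5.5,-1.2,85,0],[0,5.5,-1.2,125,0],[0,5.5,-1.2,145,0],[0,5.5,-1.2,151.5,0],[0,5.5,-1.2,151.5,0],[1,5.5,-1.2,151.5,0],[1,5.5,-1.2,151.5,0],[1,5.5,-1.2,151.5,0],[1,5.5,-1.2,151.5,0]]}}

```text
time: 42.95
tool_pos: [587.3, 333.2, 14.4]
tcp_rot: [-3.139, 0.015, 0.062]
contact_force: [-0.7, 0.1, 0.0]
grip_width: 56.2
```

Call:
{"method": "carry_out", "body": {"motion": [[1,0,0,0,0],[1,0,0,0,0],[1,0,0,0,0],[1,0,0,0,0]]}}

```text
time: 43.45
tool_pos: [587.3, 333.2, 14.4]
tcp_rot: [-3.139, 0.015, 0.062]
contact_force: [0.3, -0.1, 0.2]
grip_width: 41.6
```

Call:
{"method": "carry_out", "body": {"motion": [[1,0,0,-10,0],[1,0,0,-30,0],[1,0,0,-65,0],[1,0,0,-105,0],[1,0,0,-135,0],[1,0,0,-150,0],[1,0,0,-155,0],[1,0,0,-155,0]]}}

```text
time: 44.45
tool_pos: [589.3, 332.7, 168.8]
tcp_rot: [-3.139, 0.016, 0.062]
contact_force: [0.5, -0.6, -0.4]
grip_width: 41.4
```

```bash
python3 - <<'E'
from h import *
go(655.8,121.2,165,3.6)
E
```

```text
t 44.45 from [589.3 332.7 168.8] yaw 3.5 rp [-3.139  0.016] grip 41.4 F [ 0.5 -0.6 -0.4]
shift [ 53.3 215.2   2.4] spin -0.1 rows>= 3.5
```

Call:
{"method": "carry_out", "body": {"motion": [[1,3,10,0,0],[1,9,35,0,0],[1,18,72,0,0],[1,28,115,0,0],[1,38,155,0,0],[1,47,188,0,0],[1,52,208,0,0],[1,53,215,0,0],[1,53,215,0,0],[1,53,215,0,0]]}}

```text
time: 45.7
tool_pos: [655.1, 122.7, 167.3]
tcp_rot: [-3.139, 0.016, 0.063]
contact_force: [0.4, 0.2, -0.3]
grip_width: 41.3
```

```bash
python3 - <<'E'
from h import *
go(655.8,121.2,110,3.6)
snap('wrist','w23')
E
```

```text
t 45.7 from [655.1 122.7 167.3] yaw 3.6 rp [-3.139  0.016] grip 41.3 F [ 0.4  0.2 -0.3]
shift [ 1.5  1.7 57.3] spin 0.0 rows>= 0.9
```

View pics/w23.png

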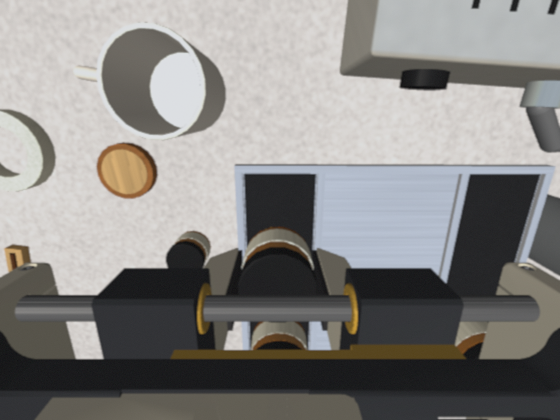

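Call:
{"method": "carry_out", "body": {"motion": [[1,1.7,1.7,8,0],[1,1.7,1.7,22,0],[1,1.7,1.7,40,0],[1,1.7,1.7,54,0],[1,1.7,1.7,60,0],[1,1.7,1.7,63,0],[1,1.7,1.7,65,0],[1,1.7,1.7,65.5,0],[1,1.7,1.7,65.5,0]]}}

```text
time: 46.88
tool_pos: [656.1, 121.3, 102.4]
tcp_rot: [-3.139, 0.015, 0.063]
contact_force: [-0.6, 0.2, 0.2]
grip_width: 41.2
```

Call:
{"method": "carry_out", "body": {"motion": [[0.85,0,0,0,0],[0.65,0,0,0,0],[0.3,0,0,0,0],[0,0,0,0,0],[0,0,0,0,0],[0,0,0,0,0],[0,0,0,-10,0],[0,0,0,-35,0],[0,0,0,-70,0],[0,0,0,-90,0]]}}

```text
time: 48.12
tool_pos: [658.3, 121.2, 195.4]
tcp_rot: [-3.139, 0.012, 0.063]
contact_force: [-0.6, 0.2, 0.3]
grip_width: 91.8
```

Call:
{"method": "carry_out", "body": {"motion": [[0,0,0,0,0],[0,0,0,0,0]]}}

```text
time: 48.38
tool_pos: [658.0, 121.2, 195.0]
tcp_rot: [-3.139, 0.012, 0.063]
contact_force: [0.8, -0.3, -1.0]
grip_width: 91.6
```

```bash
python3 - <<'E'
from h import *
go(582.5,219.5,165,93.6)
go(582.5,219.5,165,-86.4)
o=bot.get_obs();print(o['joint_positions'].round(2))
snap('wrist','w24');snap('scene','s24')
E
```

```text
t 48.375 from [658.  121.2 195. ] yaw 3.6 rp [-3.139  0.012] grip 91.6 F [ 0.8 -0.3 -1. ]
shift [ -68.8 -102.8   31.1] spin -90.0 rows>= 8.4
t 48.375 from [658.  121.2 195. ] yaw 3.6 rp [-3.139  0.012] grip 91.6 F [ 0.8 -0.3 -1. ]
shift [ -68.8 -102.8   31.1] spin 90.0 rows>= 8.4
[0.07 0.64 1.11 0.   1.4  1.57]
```

View pics/w24.png

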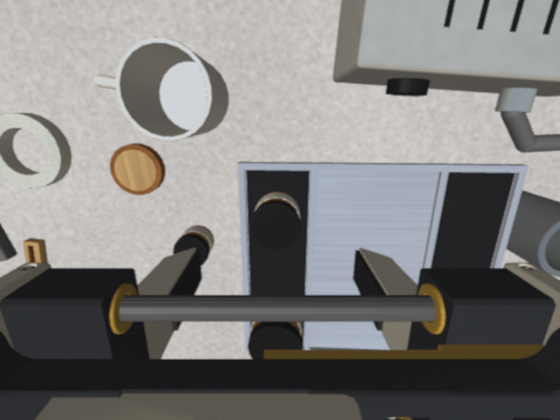

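View pics/s24.png

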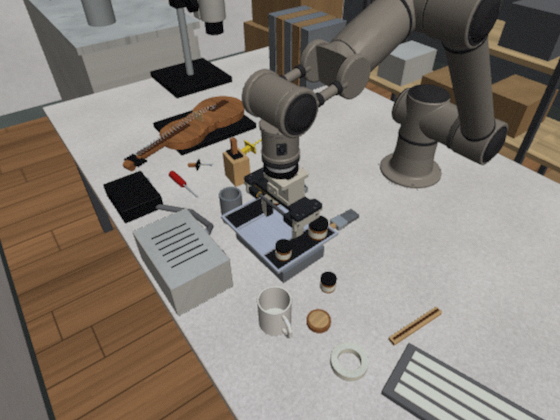

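Call:
{"method": "carry_out", "body": {"motion": [[0,-5,-8,0,-9],[0,-14,-22,0,-19],[0,-25,-38,0,-29],[0,-36,-54,0,-39],[0,-47,-70,0,-49],[0,-57,-85,5,-59],[0,-64,-96,15,-69],[0,-68,-102,25,-79],[0,-68.8,-103,31,-87],[0,-68.8,-103,31,-90]]}}

```text
time: 49.72
tool_pos: [581.1, 219.7, 162.6]
tcp_rot: [-3.124, -0.002, 1.637]
contact_force: [0.3, 0.1, 0.3]
grip_width: 91.8
```

Call:
{"method": "carry_out", "body": {"motion": [[0,0,0,0,0],[0,0,0,0,0]]}}

```text
time: 49.98
tool_pos: [580.8, 219.6, 161.9]
tcp_rot: [-3.123, -0.002, 1.636]
contact_force: [0.4, 0.9, -0.8]
grip_width: 91.6
```

```bash
python3 - <<'E'
from h import *
c=snap('wrist','w25')
for x in lids(c,40): print(x)
go(583,220,14,93.6)
E
```

```text
([262, 185, 38, 39], array([582.2, 221.7], dtype=float32), array([582. , 221.4]), 20.0)
([171, 252, 30, 43], array([487.8, 131.6], dtype=float32), array([483. , 136.7]), 30.6)
([354, 252, 30, 43], array([678.7, 146. ], dtype=float32), array([682.7, 152. ]), 29.8)
([335, 328, 52, 21], array([684.6,  65.8], dtype=float32), array([686.7,  57.6]), 30.0)
t 50.025 from [581.  219.6 162.2] yaw 93.7 rp [-3.124e+00 -2.000e-03] grip 91.6 F [0.7 0.1 0.1]
shift [ -0.    4.7 148.1] spin 0.1 rows>= 2.4
```

View pics/w25.png

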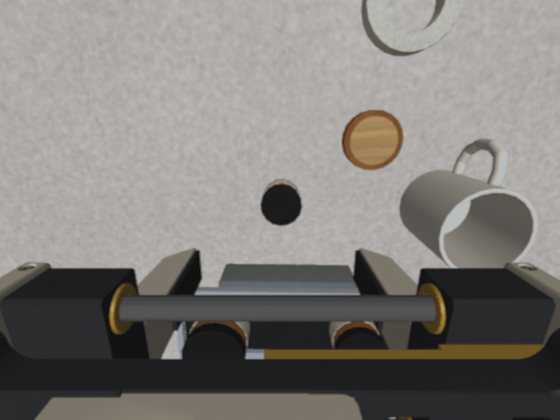

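Call:
{"method": "carry_out", "body": {"motion": [[0,1.2,3.9,40,0],[0,1.2,3.9,85,0],[0,1.2,3.9,122,0],[0,1.2,3.9,142,0],[0,1.2,3.9,148,0],[0,1.2,3.9,148,0],[1,1.2,3.9,148,0],[1,1.2,3.9,148,0],[1,1.2,3.9,148,0],[1,1.2,3.9,148,0]]}}

```text
time: 51.28
tool_pos: [582.2, 221.2, 14.4]
tcp_rot: [-3.124, -0.002, 1.636]
contact_force: [-0.2, -0.6, 0.2]
grip_width: 56.3
```

Call:
{"method": "carry_out", "body": {"motion": [[1,0,0,0,0],[1,0,0,0,0],[1,0,0,0,0],[1,0,0,0,0]]}}

```text
time: 51.78
tool_pos: [582.2, 221.2, 14.4]
tcp_rot: [-3.124, -0.002, 1.636]
contact_force: [-0.6, 0.3, 1.2]
grip_width: 41.3
```

Call:
{"method": "carry_out", "body": {"motion": [[1,0,0,-10,0],[1,0,0,-30,0],[1,0,0,-65,0],[1,0,0,-105,0],[1,0,0,-145,0],[1,0,0,-165,0],[1,0,0,-170,0],[1,0,0,-170,0]]}}

```text
time: 52.78
tool_pos: [584.9, 221.0, 184.0]
tcp_rot: [-3.123, -0.002, 1.636]
contact_force: [0.2, 0.1, -0.7]
grip_width: 41.2
```

```bash
python3 - <<'E'
from h import *
u=np.array([.998,.0626]);print(np.array([607.4,-61.9])+60*u)
go(667.3,-58.3,185,3.6)
E
```

```text
[667.28  -58.144]
t 52.775 from [584.9 221.  184. ] yaw 93.7 rp [-3.123e+00 -2.000e-03] grip 41.2 F [ 0.2  0.1 -0.7]
shift [-284.1   63.9   -2.7] spin 90.1 rows>= 8.4
```

Call:
{"method": "carry_out", "body": {"motion": [[1,-12,3,0,8],[1,-35,8,0,17],[1,-65,15,0,27],[1,-98,22,0,37],[1,-132,30,0,47],[1,-166,37,0,57],[1,-200,45,0,67],[1,-232,52,0,77],[1,-258,58,0,86],[1,-275,62,0,90]]}}

```text
time: 54.02
tool_pos: [664.3, -50.8, 180.3]
tcp_rot: [-3.139, 0.021, 0.061]
contact_force: [-0.6, 0.2, -0.6]
grip_width: 41.8
```

Call:
{"method": "carry_out", "body": {"motion": [[1,-5,0,0,0],[1,-5,0,0,0],[1,-5,0,0,0]]}}

```text
time: 54.4
tool_pos: [659.0, -50.1, 180.2]
tcp_rot: [-3.139, 0.022, 0.063]
contact_force: [-0.1, -0.4, -0.5]
grip_width: 41.3
```

```bash
python3 - <<'E'
from h import *
go(667.3,-58.3,106,3.6)
snap('wrist','w26')
E
```

```text
t 54.4 from [659.  -50.1 180.2] yaw 3.6 rp [-3.139  0.022] grip 41.3 F [-0.1 -0.4 -0.5]
shift [ 9.4  8.9 74. ] spin -0.0 rows>= 1.2
```

View pics/w26.png

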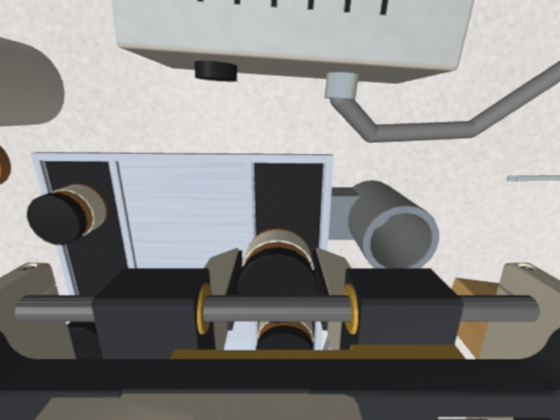

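Call:
{"method": "carry_out", "body": {"motion": [[1,6,6,8,0],[1,9.4,8.9,25,0],[1,9.4,8.9,45,0],[1,9.4,8.9,60,0],[1,9.4,8.9,67,0],[1,9.4,8.9,70,0],[1,9.4,8.9,73,0],[1,9.4,8.9,75,0],[1,9.4,8.9,75.5,0],[1,9.4,8.9,75.5,0]]}}

```text
time: 55.7
tool_pos: [667.7, -58.5, 105.1]
tcp_rot: [-3.139, 0.021, 0.063]
contact_force: [0.8, -0.4, 0.3]
grip_width: 41.5
```

```bash
python3 - <<'E'
from h import *
go(667.3,-58.3,104.4,3.6)
E
```

```text
t 55.7 from [667.7 -58.5 105.1] yaw 3.6 rp [-3.139  0.021] grip 41.5 F [ 0.8 -0.4  0.3]
shift [-0.4 -0.2  0.7] spin -0.0 rows>= 0.0
```

Call:
{"method": "carry_out", "body": {"motion": [[1,0,0,0.7,0],[0.85,0,0,0.7,0],[0.65,0,0,0.7,0],[0.3,0,0,0.7,0],[0,0,0,0.7,0],[0,0,0,0.7,0],[0,0,0,0.7,0],[0,0,0,-10,0],[0,0,0,-35,0],[0,0,0,-70,0]]}}

```text
time: 56.95
tool_pos: [668.8, -58.4, 175.7]
tcp_rot: [-3.139, 0.022, 0.063]
contact_force: [0.8, -0.6, 0.3]
grip_width: 91.8
```

Call:
{"method": "carry_out", "body": {"motion": [[0,-40,0,-40,0],[0,-90,0,-70,0],[0,-140,0,-90,0],[0,-170,40,-90,0],[0,-170,90,-90,0],[0,-170,140,-90,0],[0,-170,190,-90,0],[0,-170,220,-90,0],[0,-170,220,-90,0],[0,-170,220,-90,0]]}}

```text
time: 58.2
tool_pos: [514.9, -288.2, 269.3]
tcp_rot: [-3.138, 0.022, 0.063]
contact_force: [0.2, 1.1, -0.7]
grip_width: 92.1
```

```bash
python3 - <<'E'
from h import *
go(500,-300,300,3.6)
snap('wrist','w27');snap('scene','s27');c=snap('top','t27')
cv2.imwrite('pics/t27c.png',cv2.resize(c['color'][140:310,120:420,::-1],None,fx=2.6,fy=2.6,interpolation=cv2.INTER_CUBIC))
s=load('s27');cv2.imwrite('pics/s27c.png',cv2.resize(s['color'][110:290,160:400,::-1],None,fx=3.2,fy=3.2,interpolation=cv2.INTER_CUBIC))
E
```

```text
t 58.2 from [ 514.9 -288.2  269.3] yaw 3.6 rp [-3.138  0.022] grip 92.1 F [ 0.2  1.1 -0.7]
shift [-16.2  10.8 -30.4] spin -0.0 rows>= 0.6
```

View pics/t27c.png

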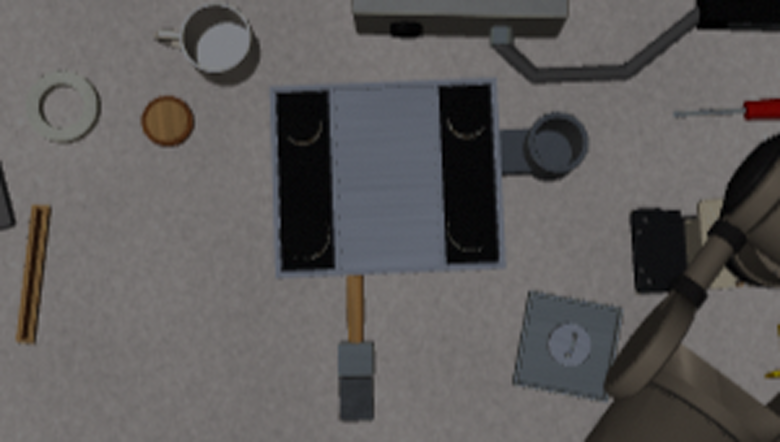

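View pics/s27c.png

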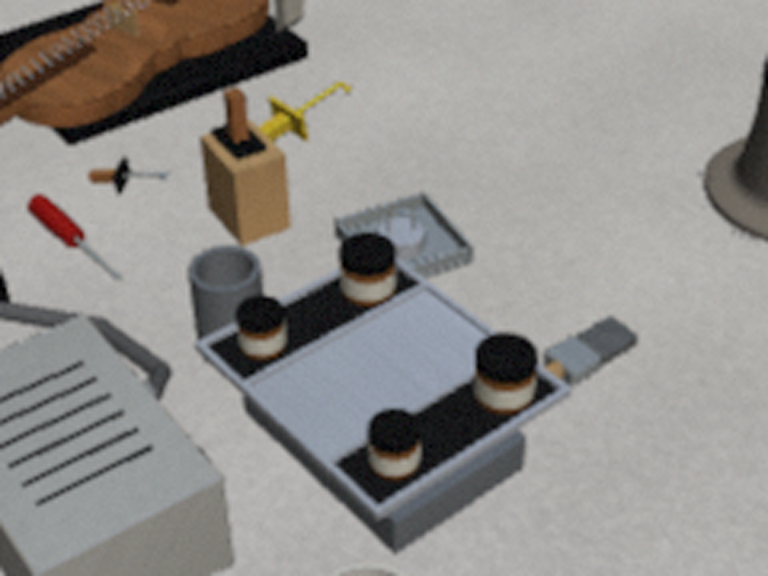

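```bash
python3 - <<'E'
from h import *
for t in ('top0','t27'):
    W=cloud(load(t)); q=W[180:238,246:290].reshape(-1,3); q=q[np.abs(q[:,2]-90)<12]
    A=np.c_[q[:,:2]-q[:,:2].mean(0),np.ones(len(q))]; s=np.linalg.lstsq(A,q[:,2],rcond=None)[0]; print(t,s.round(4))
snap('scene','s28')
a=load('s27')['color'].astype(int);b=load('s28')['color'].astype(int);print((np.abs(a-b).max(-1)[190:280,210:350]>40).sum())
c=load('s28')
for z,P in ((136,[(536,114),(547.5,-65.5)]),(130,[(656,121.3),(667.5,-58.4)])):
    for p in P: print(proj(c,[*p,z]).round(1))
E
```

```text
top0 [1.40000e-03 8.00000e-04 8.94085e+01]
t27 [2.20000e-03 2.10000e-03 8.94224e+01]
0
[317.4 220.7]
[274.1 188.1]
[282.3 243.7]
[240.1 207.4]
```

```bash
python3 -c "
from plant import bot
print(bot.get_obs()['time'],bot.close_job())"
```

```text
the job is handed in; nothing more can be done
58.4 None
```

The rocker is loaded and the job is handed in, at 58.4 s of the 210 s allowed.

**What I did**
- I took the brown-handled hook tool from its block, leaving the yellow hook and the smaller brown one alone.
- I turned its toe into the plug's loop, drew the plug out of the bore and set it down in the steel dish. Then I put the hook tool back in its block.
- Four jars were on the table: two big and two small. I loaded one big and one small jar into each channel, at x = -60 and +60. I alternated sides, so the tray only ever carried one jar's worth of imbalance, about 0.09 rad expected against stops at ±0.22.

**Last checks**
- **Tray:** the depth image shows its floor level to about 0.002 rad, which is within the noise.
- **Jars:** all four stand upright in the channels, with lids within about 2 pixels of where they should be in the scene image. None had been knocked aside.
- **Plug and hook tool:** the plug stands upright in the dish, and the hook tool stands in its block.
- **Bystanders:** none of the other things on the table looks moved in the last pictures.
- **Robot:** the gripper is open and clear of everything.

**Disagreements**
- The top and wrist cameras differed by 1–4 mm on the jar positions. I went mostly by the wrist camera, and every grasp closed at the jar's expected width.
- The tool picked up a tilt of about 0.02 rad over the run, which I allowed for in each descent.

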